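# Rack the brayer rollers on tapered spindles

### The arm

A 6-joint arm with a two-finger parallel gripper is mounted at the origin on the work surface. World frame = base frame: x ahead of the robot, y to its left, z up, the work surface at z = 0. Lengths are in mm, angles in rad, forces in N, time in s.
With the tool pointing down it reaches from about 250 to 800 mm from the base axis. Payload 8.5 kg.
Tool frame: the origin (TCP) lies between the finger pads; the fingertips stand 22 mm ahead of it and the grasp point (between the pads) lies 3 mm ahead of it; z points along the fingers, x is the direction in which the jaws open and shut, and the axes are right-handed (so a half turn about z gives the same grasp; the last joint's range is limited). The gripper opens to 85 mm and grips with 20 to 120 N. Pads are 22 mm wide; open, the fingers measure 114 mm over their backs; the gripper's body (76 mm by 85 mm) begins 54 mm behind the grasp point. The pads swing forward as they close: fully open they stand 13 mm farther back than shut.
Start: joints at [-1.279, 0.238, -0.013, 1.319, 0, 1.571], TCP at [151.016, -502.768, 253.276] pointing down, gripper open.
Joint ranges: [-2.66, 2.66], [-1.03, 1.9], [-1.14, 1.46], [-1.82, 2.27], [-1.45, 1.34], [-3.14, 3.14]. Speed limits (rad/s): [2.22, 2.22, 2.79, 3.14, 3.14, 3.14].

### API

Orientations are given as a 3x3 rotation matrix whose columns are the frame's x, y, z axes.
In Python, from workcell import robot, imaging, workorder gives the robot as it stands.
- The arm moves only by the shell command python3 -m inch 'ROWS' [FORCE]. ROWS is JSON, a list of rows, each a list of 5 numbers: the finger opening in mm, from 0 to 85.4, then the shift along the tool's x, y, z each as a share of 0.1 m, from -1 to 1, then the turn about the tool's z as a share of 90 degrees, from -1 to 1. In form: [[hand, dx, dy, dz, turn], ...]. A call has 1 to 12 rows; each row is the pose to reach, as a shift and turn from the pose commanded when the call began, along the tool's axes at that moment; what a row does not reach only later rows make up. A row lasts 1/10 s, in which the tool goes at most 50 mm and 8.59 degrees, less where a joint would pass 70% of its speed; a pose out of reach is approached as far as the arm can. A call with a number of a shift or a turn outside -1 to 1 is refused whole. A call with a gripper value outside its range is refused whole. The fingers move at their own pace and stop on an object; FORCE is the grip in N (left out, the last holds). Time passes only in rows, so rows that repeat a pose let the fingers close. It gives the time, the measured TCP pose, the force and the opening at its end, in the units of the state.
- robot.read_state(): the state, without advancing time (a new reading comes with each control period).
- imaging.snapshot(name): name is "side" or "top"; returns a dict with "color" (400x640x3 uint8, red, green, blue), "mtx" (3x3 intrinsics, pixels), "R" (3x3) and "t" (3): a world point X has camera coordinates R X + t. Camera axes: x right, y down, z forward; pixel columns grow to the right and rows downward; lengths in mm; the calibration is good to about 2 mm. A picture is of the moment at which its call begins. There is no depth.
- workorder.sign_off(): hands the job in, once; it reports no verdict.
The state is a dict: "time_s": time; "joints": joint angles; "joint_velocities": joint speeds; "effort": joint torques, N m; "ee_pos": TCP position; "eef_rot": TCP orientation; "wrist_force": force on the tool from outside, world axes, zero at the start; "ft_torque": the same for the moment, N m; "gripper_width": opening from 0.0 (shut) to 1.0 (fully open).
Only numpy, scipy, OpenCV 4.12 (cv2) and the standard library are available. Lean on these libraries where they do the work, as an engineer would, in place of code of your own. Each camera call takes 0.05 s, during which the arm holds its last target.

### The job

Set up the roller rack: first move each of the three spindles from the blue caddy to a socket of its own in the wooden stand and tap it down until its taper is fully home, flange down on the wood, so that friction holds it upright. Only when all three are home (the rollers stay on the table until then), slide every rubber roller standing on the table onto a spindle of its own, down past the sprung balls until it clicks and sits on the flange. Leave the ink jar, the mug and the palette knife alone.

Things in the scene. Friction and masses are not known exactly. Their poses are not given: they have to be found in the camera images.
- stand: Fixed beech block, 80 x 260 x 45 mm (x, y, z) with three taper sockets in a row along its y, 80 mm apart. Origin: centre of its underside. A spindle let go in a socket stands with its flange 5 to 7 mm above the wood; 7 to 12 N straight down (one or more taps or pushes on its dome) drives it home, where the flange stops it and friction holds it.
- socket0 (a point): Centre of the mouth of socket 0, level with the stand's top, z up. Four sprung brass jaws in a 26 mm hole, tapered to match the shanks: 17.8 mm across at the mouth, 35 mm deep. A tip up to 5 mm off centre still slides in. A spindle is home when its origin lies at this point. Any spindle fits any socket, at any yaw.
- socket1 (a point): Centre of the mouth of socket 1, level with the stand's top, z up. Four sprung brass jaws in a 26 mm hole, tapered to match the shanks: 17.8 mm across at the mouth, 35 mm deep. A tip up to 5 mm off centre still slides in. A spindle is home when its origin lies at this point. Any spindle fits any socket, at any yaw.
- socket2 (a point): Centre of the mouth of socket 2, level with the stand's top, z up. Four sprung brass jaws in a 26 mm hole, tapered to match the shanks: 17.8 mm across at the mouth, 35 mm deep. A tip up to 5 mm off centre still slides in. A spindle is home when its origin lies at this point. Any spindle fits any socket, at any yaw.
- caddy: Fixed blue block, 200 x 60 x 42 mm, with three plain loose holes (24 mm) in a row along its x axis, 65 mm apart, in which the spindles start, flanges resting on its top. Origin: centre of its underside; z up.
- spindle1: Steel spindle, upright in the caddy. Origin: centre of the flange underside, z up the rod. Below: round 34.5 mm shank tapering from 19 to 14 mm, tip rounded. Above: flange 34 mm across, 5 mm thick, then a 12 mm rod to z = 63 mm and a dome (top z = 69 mm). Two sprung brass balls stand 2.5 mm out of the rod at z = 58.5 mm, on its +x and -x sides. 190 g.
- spindle2: Steel spindle, upright in the caddy. Origin: centre of the flange underside, z up the rod. Below: round 34.5 mm shank tapering from 19 to 14 mm, tip rounded. Above: flange 34 mm across, 5 mm thick, then a 12 mm rod to z = 63 mm and a dome (top z = 69 mm). Two sprung brass balls stand 2.5 mm out of the rod at z = 58.5 mm, on its +x and -x sides. 190 g.
- spindle3: Steel spindle, upright in the caddy. Origin: centre of the flange underside, z up the rod. Below: round 34.5 mm shank tapering from 19 to 14 mm, tip rounded. Above: flange 34 mm across, 5 mm thick, then a 12 mm rod to z = 63 mm and a dome (top z = 69 mm). Two sprung brass balls stand 2.5 mm out of the rod at z = 58.5 mm, on its +x and -x sides. 190 g.
- roller1: Loose brayer roller (2 or 3 of 3 present), green rubber, 44 mm across, 50 mm tall, 15 mm bore through, 90 to 155 g, standing on the table. Origin: centre of its underside, z up the bore. On a spindle: 1.5 mm play on the rod; it meets the balls with its underside 61 mm above the spindle's origin and needs 6 to 12 N down until they click out over its top; then its origin is 5 mm above the spindle's.
- roller2: Loose brayer roller (2 or 3 of 3 present), red rubber, 44 mm across, 50 mm tall, 15 mm bore through, 90 to 155 g, standing on the table. Origin: centre of its underside, z up the bore. On a spindle: 1.5 mm play on the rod; it meets the balls with its underside 61 mm above the spindle's origin and needs 6 to 12 N down until they click out over its top; then its origin is 5 mm above the spindle's.
- roller3: Loose brayer roller (2 or 3 of 3 present), blue rubber, 44 mm across, 50 mm tall, 15 mm bore through, 90 to 155 g, standing on the table. Origin: centre of its underside, z up the bore. On a spindle: 1.5 mm play on the rod; it meets the balls with its underside 61 mm above the spindle's origin and needs 6 to 12 N down until they click out over its top; then its origin is 5 mm above the spindle's.
- ink_jar: Loose orange ink jar with a black lid, 64 mm across, 75 mm tall; leave alone. Origin: centre of its underside.
- mug: Loose white mug, 76 mm across, 85 mm tall, handle to its +y; leave alone. Origin: centre of its underside.
- palette_knife: Loose palette knife lying flat, 200 mm long along its x axis; leave alone. Origin: under its middle.
There are look-alikes about, which are no part of the job. Several things look just like the roller3: the one meant starts nearest to the robot's base.

How it is judged (in metres and radians):
On the way, in this order (a step that is already met when the one before it is completed fails the run):
1. every spindle is tapped fully home in a socket, all the rollers still down on the table (((horizontal distance between spindle1 and socket0 below 0.003 m and z of spindle1 in the frame of socket0 between -0.003 and 0.002 m and angle between spindle1's own z axis and vertical below 0.06 rad) or (horizontal distance between spindle1 and socket1 below 0.003 m and z of spindle1 in the frame of socket1 between -0.003 and 0.002 m and angle between spindle1's own z axis and vertical below 0.06 rad) or (horizontal distance between spindle1 and socket2 below 0.003 m and z of spindle1 in the frame of socket2 between -0.003 and 0.002 m and angle between spindle1's own z axis and vertical below 0.06 rad)) and ((horizontal distance between spindle2 and socket0 below 0.003 m and z of spindle2 in the frame of socket0 between -0.003 and 0.002 m and angle between spindle2's own z axis and vertical below 0.06 rad) or (horizontal distance between spindle2 and socket1 below 0.003 m and z of spindle2 in the frame of socket1 between -0.003 and 0.002 m and angle between spindle2's own z axis and vertical below 0.06 rad) or (horizontal distance between spindle2 and socket2 below 0.003 m and z of spindle2 in the frame of socket2 between -0.003 and 0.002 m and angle between spindle2's own z axis and vertical below 0.06 rad)) and ((horizontal distance between spindle3 and socket0 below 0.003 m and z of spindle3 in the frame of socket0 between -0.003 and 0.002 m and angle between spindle3's own z axis and vertical below 0.06 rad) or (horizontal distance between spindle3 and socket1 below 0.003 m and z of spindle3 in the frame of socket1 between -0.003 and 0.002 m and angle between spindle3's own z axis and vertical below 0.06 rad) or (horizontal distance between spindle3 and socket2 below 0.003 m and z of spindle3 in the frame of socket2 between -0.003 and 0.002 m and angle between spindle3's own z axis and vertical below 0.06 rad)) and height (world z) of each of roller1, roller2, roller3 below 0.03 m), for 0.2 s.
2. every roller is clicked onto a spindle (((horizontal distance between roller1 and spindle1 below 0.004 m and z of roller1 in the frame of spindle1 between 0.002 and 0.0072 m and angle between roller1's own z axis and vertical below 0.06 rad) or (horizontal distance between roller1 and spindle2 below 0.004 m and z of roller1 in the frame of spindle2 between 0.002 and 0.0072 m and angle between roller1's own z axis and vertical below 0.06 rad) or (horizontal distance between roller1 and spindle3 below 0.004 m and z of roller1 in the frame of spindle3 between 0.002 and 0.0072 m and angle between roller1's own z axis and vertical below 0.06 rad)) and ((horizontal distance between roller2 and spindle1 below 0.004 m and z of roller2 in the frame of spindle1 between 0.002 and 0.0072 m and angle between roller2's own z axis and vertical below 0.06 rad) or (horizontal distance between roller2 and spindle2 below 0.004 m and z of roller2 in the frame of spindle2 between 0.002 and 0.0072 m and angle between roller2's own z axis and vertical below 0.06 rad) or (horizontal distance between roller2 and spindle3 below 0.004 m and z of roller2 in the frame of spindle3 between 0.002 and 0.0072 m and angle between roller2's own z axis and vertical below 0.06 rad)) and ((horizontal distance between roller3 and spindle1 below 0.004 m and z of roller3 in the frame of spindle1 between 0.002 and 0.0072 m and angle between roller3's own z axis and vertical below 0.06 rad) or (horizontal distance between roller3 and spindle2 below 0.004 m and z of roller3 in the frame of spindle2 between 0.002 and 0.0072 m and angle between roller3's own z axis and vertical below 0.06 rad) or (horizontal distance between roller3 and spindle3 below 0.004 m and z of roller3 in the frame of spindle3 between 0.002 and 0.0072 m and angle between roller3's own z axis and vertical below 0.06 rad))), for 0.2 s.
At the end, for the whole second after the job is handed in: Every spindle stands in a socket, its flange within 2 mm of the stand's top, within 3 mm of the socket's axis and upright within 0.06 rad; every roller present is on a spindle, past the balls, its underside within 2.2 mm of the flange, upright; all at rest (all of step 2 and ((horizontal distance between spindle1 and socket0 below 0.003 m and z of spindle1 in the frame of socket0 between -0.003 and 0.002 m and angle between spindle1's own z axis and vertical below 0.06 rad) or (horizontal distance between spindle1 and socket1 below 0.003 m and z of spindle1 in the frame of socket1 between -0.003 and 0.002 m and angle between spindle1's own z axis and vertical below 0.06 rad) or (horizontal distance between spindle1 and socket2 below 0.003 m and z of spindle1 in the frame of socket2 between -0.003 and 0.002 m and angle between spindle1's own z axis and vertical below 0.06 rad)) and ((horizontal distance between spindle2 and socket0 below 0.003 m and z of spindle2 in the frame of socket0 between -0.003 and 0.002 m and angle between spindle2's own z axis and vertical below 0.06 rad) or (horizontal distance between spindle2 and socket1 below 0.003 m and z of spindle2 in the frame of socket1 between -0.003 and 0.002 m and angle between spindle2's own z axis and vertical below 0.06 rad) or (horizontal distance between spindle2 and socket2 below 0.003 m and z of spindle2 in the frame of socket2 between -0.003 and 0.002 m and angle between spindle2's own z axis and vertical below 0.06 rad)) and ((horizontal distance between spindle3 and socket0 below 0.003 m and z of spindle3 in the frame of socket0 between -0.003 and 0.002 m and angle between spindle3's own z axis and vertical below 0.06 rad) or (horizontal distance between spindle3 and socket1 below 0.003 m and z of spindle3 in the frame of socket1 between -0.003 and 0.002 m and angle between spindle3's own z axis and vertical below 0.06 rad) or (horizontal distance between spindle3 and socket2 below 0.003 m and z of spindle3 in the frame of socket2 between -0.003 and 0.002 m and angle between spindle3's own z axis and vertical below 0.06 rad)) and linear speed of each of spindle1, spindle2, spindle3, roller1, roller2, roller3 below 0.02 m/s); the robot touches nothing.
It fails at once if the ink jar is moved by more than 4 cm (distance of ink_jar from where it was at the start of the episode above 0.04 m).
It fails at once if the mug is moved by more than 4 cm (distance of mug from where it was at the start of the episode above 0.04 m).
It fails at once if the palette knife is moved by more than 4 cm (distance of palette_knife from where it was at the start of the episode above 0.04 m).
Of roller1, roller2, roller3 only 2 to 3 are there at a start; the rules pass over those that are not, and their reading is None.
At some moment in a run one of roller1, roller2, roller3 may be knocked a few centimetres aside while the robot is not near it.
It also fails if it takes over 210 s, if anything falls off the work surface, if the arm or the gripper's body presses on something with over 40 N, if the wrist force passes 120 N, or if a joint passes its speed limit or range.

## Working session

There is one attempt and no reset: what is moved stays moved. The work goes in short steps, Python scripts to look and compute and a shell command to move; the robot and the scene stay as the last step left them, time stands still between calls to the robot, and variables do not carry over. Pictures are saved under pics/ and viewed, and the job is handed in when it is done.

```bash
ls; mkdir -p pics; cat > h.py <<'E'
import numpy as np, cv2
from workcell import robot, imaging, workorder
def snap(n,f):
    s=imaging.snapshot(n); cv2.imwrite('pics/'+f,s['color'][:,:,::-1]); 
    np.savez('pics/'+f+'.npz',**{k:np.array(v) for k,v in s.items()}); return s
def ray(s,u,v,z):
    K=np.array(s['mtx']);R=np.array(s['R']);t=np.array(s['t']).ravel()
    c=-R.T@t; d=R.T@np.linalg.inv(K)@np.array([u,v,1.]); return c+d*(z-c[2])/d[2]
def proj(s,X):
    p=np.array(s['mtx'])@(np.array(s['R'])@np.array(X,float)+np.array(s['t']).ravel()); return p[:2]/p[2]
def st():
    s=robot.read_state(); print(s['time_s'],np.round(s['ee_pos'],1),np.round(s['eef_rot'],3).tolist(),'F',np.round(s['wrist_force'],1),'w',s['gripper_width'])
E
python3 - <<'E'
from h import *
for n in('top','side'):
    s=snap(n,n+'0.png'); print(n,np.round(s['mtx'],1).tolist(),np.round(-np.array(s['R']).T@np.array(s['t']).ravel(),1),np.round(s['R'],3).tolist())
st()
E
```

```text
pics
top [[374.3, 0.0, 320.4], [0.0, 374.3, 200.0], [0.0, 0.0, 1.0]] [ 338.4   41.5 1160.8] [[0.059, -0.998, 0.004], [-0.972, -0.058, -0.227], [0.227, 0.01, -0.974]]
side [[364.0, 0.0, 316.6], [0.0, 364.0, 198.9], [0.0, 0.0, 1.0]] [ 470.  -768.4  755.6] [[0.992, -0.125, 0.004], [-0.076, -0.627, -0.775], [0.1, 0.769, -0.631]]
0.1 [ 150.9 -502.5  252.8] [[0.288, -0.958, -0.0], [-0.958, -0.288, 0.001], [-0.001, -0.0, -1.0]] F [-0.3 -0.1  1.2] w 1.0023437023414525
```

View pics/top0.png

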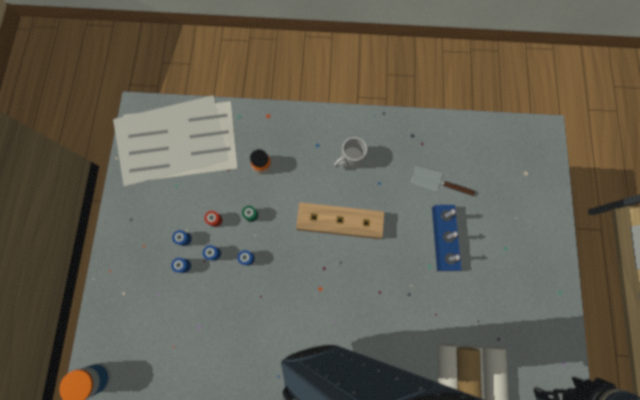

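View pics/side0.png

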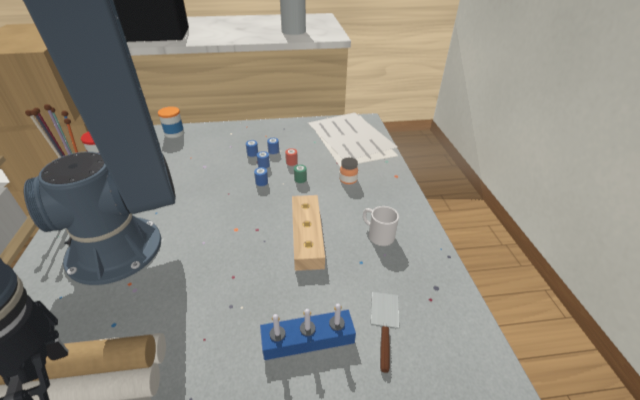

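The top view shows the stand at about (340,220), the caddy with three spindles at about (447,237), a red roller at (213,218) and a green one at (249,213). There are four blue candidates at (181,237), (180,265), (211,253) and (246,257). The jar is at (260,161), the mug at (353,152) and the knife at (443,181). Next I measure these positions.

```bash
cat > m.py <<'E'
from h import *
def load(f): return dict(np.load('pics/'+f+'.npz'))
E
python3 - <<'E'
from m import *
t=load('top0.png'); s=load('side0.png')
ct=cv2.resize(t['color'][190:285,160:265],None,fx=7,fy=6.2,interpolation=cv2.INTER_CUBIC)
cv2.imwrite('pics/c1.png',ct[:,:,::-1])
cv2.imwrite('pics/c2.png',cv2.resize(t['color'][195:280,285:485],None,fx=4,fy=4,interpolation=cv2.INTER_CUBIC)[:,:,::-1])
cv2.imwrite('pics/c3.png',cv2.resize(s['color'][180:360,240:380],None,fx=4,fy=3.3,interpolation=cv2.INTER_CUBIC)[:,:,::-1])
hsv=cv2.cvtColor(t['color'],cv2.COLOR_RGB2HSV)
for nm,lo,hi in(('blue',(100,110,50),(125,255,255)),('red',(170,90,80),(180,255,255)),('red0',(0,120,80),(8,255,255)),('green',(60,70,30),(90,255,255)),('wood',(8,60,120),(22,255,255))):
    m=cv2.inRange(hsv,lo,hi); n,l,a,c=cv2.connectedComponentsWithStats(m)
    for i in range(1,n):
        if a[i,4]>40 and 130<a[i,1]<300: 
            p=ray(t,*c[i],25 if nm!='wood' else 45); print(nm,c[i].round(1),a[i].tolist(),p.round(1),np.hypot(*p[:2]).round(1))
E
```

```text
blue [444.7 238.1] [433, 205, 28, 66, 1072] [ 506.5 -332.5   25. ] 605.9
blue [183.1 238.4] [173, 231, 18, 14, 118] [458.3 462.1  25. ] 650.8
blue [212.1 253.3] [203, 246, 17, 14, 108] [418.8 368.6  25. ] 558.0
blue [246.2 257.8] [238, 251, 16, 14, 98] [411.6 264.8  25. ] 489.5
blue [182.  265.3] [172, 258, 18, 14, 123] [378.3 453.9  25. ] 590.9
red0 [212.6 218.5] [205, 211, 15, 15, 96] [524.9 380.1  25. ] 648.1
green [250.1 213.7] [242, 206, 16, 15, 114] [546.7 266.6  25. ] 608.2
wood [340.  219.6] [296, 203, 88, 34, 2183] [541.  -10.4  45. ] 541.1
wood [634.4 215.9] [629, 207, 11, 19, 182] [ 605.6 -903.7   45. ] 1087.9
```

```bash
ls pics
```

```text
c1.png
c2.png
c3.png
side0.png
side0.png.npz
top0.png
top0.png.npz
```

View pics/c1.png

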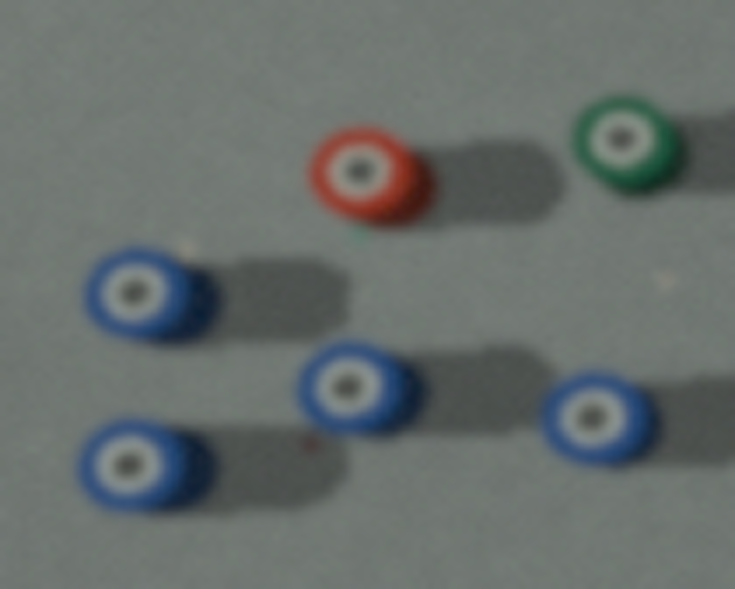

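View pics/c2.png

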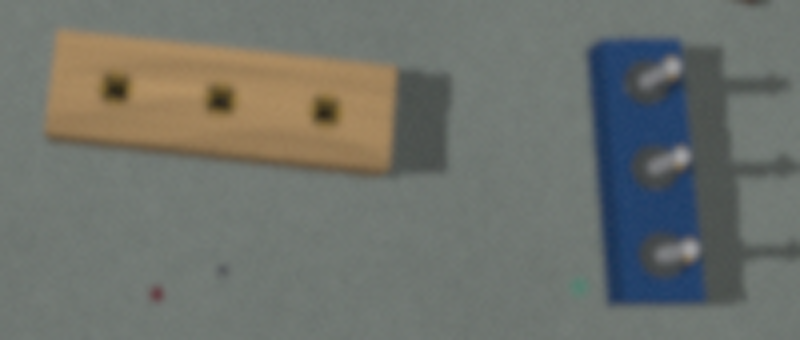

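View pics/c3.png

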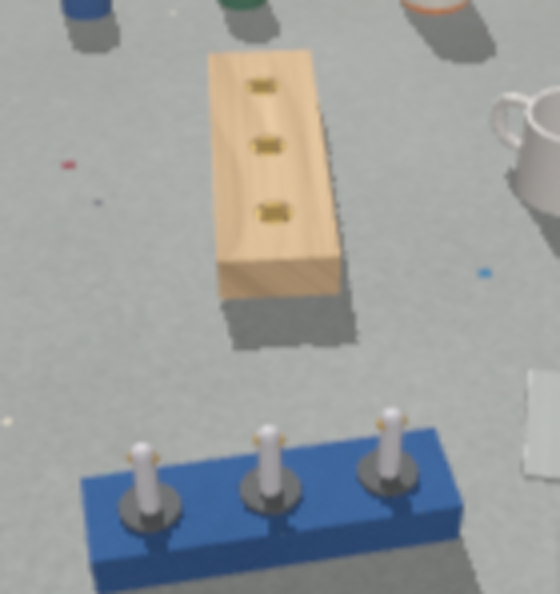

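```bash
python3 - <<'E'
from m import *
t=load('top0.png'); s=load('side0.png')
o=-.375
def T(u,v): return 285+(u+.5)/4-.5,195+(v+.5)/4-.5
def S(u,v): return 240+(u+.5)/4-.5,180+(v+.5)/3.3-.5
print('socket top/side z45')
for a,b in zip([(116,89),(220,100),(326,111)],[(262,87),(267,146),(275,213)]): print(ray(t,*T(*a),45).round(1),ray(s,*S(*b),45).round(1))
print('flange z47')
for a,b in zip([(650,80),(658,167),(666,255)],[(388,474),(270,491),(150,508)]): print(ray(t,*T(*a),47).round(1),ray(s,*S(*b),47).round(1))
print('dome z107')
for a,b in zip([(672,67),(682,156),(691,247)],[(391,414),(267,433),(142,450)]): print(ray(t,*T(*a),107).round(1),ray(s,*S(*b),106).round(1))
# stand corners in top
for a in [(58,30),(397,66),(390,172),(46,136)]: print('stand',ray(t,*T(*a),45).round(1))
for a in [(590,42),(682,40),(706,301),(610,304)]: print('caddy',ray(t,*T(*a),42).round(1))
E
```

```text
socket top/side z45
[544.6  69.8  45. ] [543.8  67.7  45. ]
[540.8  -9.2  45. ] [539.3 -11.2  45. ]
[537.1 -89.5  45. ] [536.4 -91.   45. ]
flange z47
[ 575.1 -333.8   47. ] [ 571.6 -335.1   47. ]
[ 509.1 -338.6   47. ] [ 506.7 -339.4   47. ]
[ 444.  -343.2   47. ] [ 442.3 -343.6   47. ]
dome z107
[ 572.8 -329.6  107. ] [ 571.8 -329.7  106. ]
[ 508.7 -335.3  107. ] [ 506.3 -335.4  106. ]
[ 444.9 -340.1  107. ] [ 442.3 -339.6  106. ]
stand [587.7 116.9  45. ]
stand [ 575.  -142.4   45. ]
stand [ 493.7 -138.8   45. ]
stand [505.6 120.1  45. ]
caddy [ 603.1 -290.1   42. ]
caddy [ 608.9 -360.6   42. ]
caddy [ 412.6 -373.7   42. ]
caddy [ 406.2 -303.    42. ]
```

Roller3 is the blue roller at pixel (246,257), about (412,265). It is 489 mm from the base, and the next blue one is at 558, so there is no ambiguity. Crop c1 shows it as a clean blue roller. I start with the spindles.

```bash
cat >> h.py <<'E'
def go(x,y,z,yaw=None):
    s=robot.read_state(); R=np.array(s['eef_rot']); p=np.array(s['ee_pos'])
    d=R.T@(np.array([x,y,z])-p)/100
    cy=np.degrees(np.arctan2(R[1,0],R[0,0])); 
    print('t',round(s['time_s'],2),'pos',p.round(1),'yaw',cy.round(2),'F',np.round(s['wrist_force'],1),'w',round(s['gripper_width'],3),'SHIFT',d.round(4), 'TURN',None if yaw is None else round(-((yaw-cy+90)%180-90)/90,4))
E
python3 -c "
from h import *
go(443.3,-342,180,94.1)"
```

```text
t 0.1 pos [ 150.9 -502.5  252.8] yaw -73.28 F [-0.3 -0.1  1.2] w 1.002 SHIFT [-0.6952 -3.2618  0.7284] TURN 0.1402
```

```bash
python3 -m inch '[[50,-0.2,-0.5,0,0],[50,-0.4,-1,0.2,0],[50,-0.4,-1,0.2,0]]' 60 && python3 -m inch '[[50,-0.2,-0.5,0,0],[50,-0.3,-1,0.2,0],[50,-0.3,-1,0.2,0]]' && python3 -m inch '[[50,0,-0.5,0,0],[50,0,-1,0.2,0],[50,0,-1,0.2,0]]' && python3 -c "
from h import *
go(443.3,-342,180,94.1)"
```

```text
time_s: 0.4
ee_pos: [237.1, -432.7, 231.8]
eef_rot: [[0.29, -0.957, -0.0], [-0.957, -0.29, 0.003], [-0.003, -0.0, -1.0]]
wrist_force: [0.1, 0.0, -1.0]
gripper_width: 0.587
time_s: 0.7
ee_pos: [324.9, -375.9, 211.9]
eef_rot: [[0.291, -0.957, -0.0], [-0.957, -0.291, 0.002], [-0.002, -0.0, -1.0]]
wrist_force: [-0.4, 0.3, 0.9]
gripper_width: 0.582
time_s: 1.0
ee_pos: [421.3, -348.3, 191.3]
eef_rot: [[0.291, -0.957, -0.001], [-0.957, -0.291, 0.001], [-0.002, 0.0, -1.0]]
wrist_force: [0.1, 0.7, -1.0]
gripper_width: 0.582
t 1.0 pos [ 421.3 -348.3  191.3] yaw -73.09 F [ 0.1  0.7 -1. ] w 0.582 SHIFT [ 0.0043 -0.229   0.1126] TURN 0.1423
```

```bash
python3 -m inch '[[50,0,-0.23,0.1,0.08],[50,0.004,-0.23,0.11,0.142],[50,0.004,-0.23,0.11,0.142],[50,0.004,-0.23,0.11,0.142]]' && python3 -c "
from h import *
go(443.3,-342,76,94.1)
snap('top','top1.png');snap('side','side1.png')"
```

```text
time_s: 1.4
ee_pos: [439.6, -343.7, 182.4]
eef_rot: [[0.071, -0.997, -0.0], [-0.997, -0.071, 0.0], [-0.0, 0.0, -1.0]]
wrist_force: [0.2, 0.1, -0.0]
gripper_width: 0.585
t 1.4 pos [ 439.6 -343.7  182.4] yaw -85.93 F [ 0.2  0.1 -0. ] w 0.585 SHIFT [-0.0145 -0.0383  1.064 ] TURN -0.0003
```

```bash
python3 -m inch '[[50,-0.015,-0.038,0.3,0],[50,-0.015,-0.038,0.5,0],[50,-0.015,-0.038,0.5,0],[50,-0.015,-0.038,0.5,0]]' && python3 -c "
from h import *
go(443.3,-342,76,94.1)
s=snap('side','side2.png')
cv2.imwrite('pics/c4.png',cv2.resize(s['color'][230:370,230:380],None,fx=4,fy=4,interpolation=cv2.INTER_CUBIC)[:,:,::-1])"
```

```text
time_s: 1.9
ee_pos: [443.7, -341.7, 132.9]
eef_rot: [[0.069, -0.998, -0.0], [-0.998, -0.069, 0.0], [-0.0, 0.0, -1.0]]
wrist_force: [-0.2, 0.2, 0.3]
gripper_width: 0.585
t 1.9 pos [ 443.7 -341.7  132.9] yaw -86.04 F [-0.2  0.2  0.3] w 0.585 SHIFT [0.0027 0.0045 0.5686] TURN -0.0016
```

View pics/c4.png

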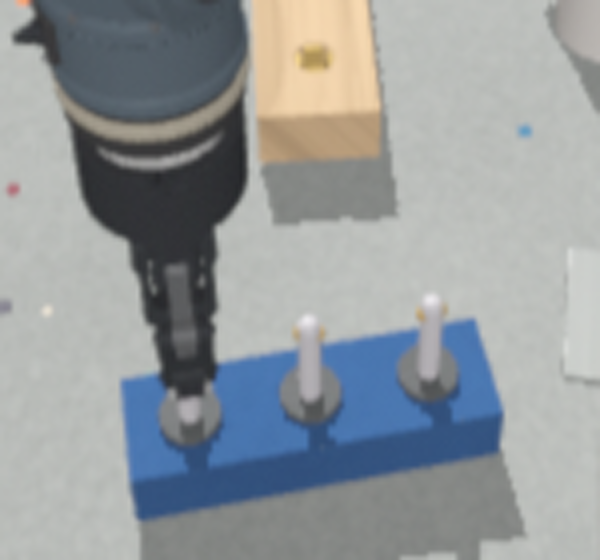

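The gripper is centred over the left spindle, whose flange is at crop (190,415).

```bash
python3 -m inch '[[50,0,0,0.3,0],[50,0,0,0.5,0],[50,0,0,0.57,0],[50,0,0,0.57,0]]' && python3 -m inch '[[4,0,0,0,0],[4,0,0,0,0],[4,0,0,0,0],[4,0,0,0,0],[4,0,0,0,0]]' 60; python3 -c "
from h import *
go(443.3,-342,150,94.1)
s=snap('side','side3.png')
cv2.imwrite('pics/c5.png',cv2.resize(s['color'][230:370,230:380],None,fx=4,fy=4,interpolation=cv2.INTER_CUBIC)[:,:,::-1])"
```

```text
time_s: 2.35
ee_pos: [444.0, -341.5, 75.6]
eef_rot: [[0.069, -0.998, -0.0], [-0.998, -0.069, 0.0], [-0.0, 0.0, -1.0]]
wrist_force: [-0.9, 0.7, 0.0]
gripper_width: 0.585
time_s: 2.85
ee_pos: [444.6, -341.8, 76.5]
eef_rot: [[0.069, -0.998, 0.002], [-0.998, -0.069, -0.001], [0.001, -0.001, -1.0]]
wrist_force: [-0.9, 0.4, 6.5]
gripper_width: 0.121
t 2.85 pos [ 444.6 -341.8   76.5] yaw -86.06 F [-0.9  0.4  6.5] w 0.121 SHIFT [ 0.0017  0.012  -0.735 ] TURN -0.0017
```

View pics/c5.png

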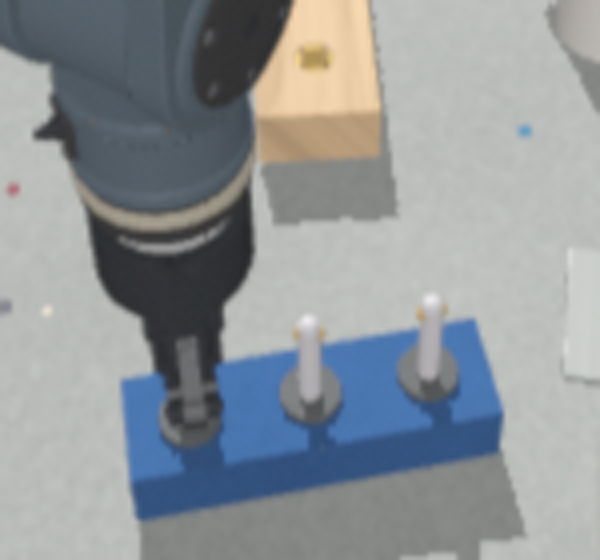

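Gripped at 0.121, about 10 mm against a 12 mm rod. The 6.5 N upward suggests the fingertips are touching the flange. I lift and carry it to socket 0.

```bash
python3 -m inch '[[4,0,0,-0.2,0],[4,0,0,-0.5,0],[4,0,0,-0.9,0],[4,0,0,-0.9,0],[4,0,0,-0.9,0]]'; python3 -c "
from h import *
go(544.2,68.8,165,-92.7)
s=snap('side','side4.png')
cv2.imwrite('pics/c6.png',cv2.resize(s['color'][200:370,230:380],None,fx=4,fy=3.5,interpolation=cv2.INTER_CUBIC)[:,:,::-1])"
```

```text
time_s: 3.4
ee_pos: [444.4, -341.7, 166.1]
eef_rot: [[0.069, -0.998, 0.002], [-0.998, -0.069, -0.001], [0.001, -0.002, -1.0]]
wrist_force: [-0.4, 0.1, -2.2]
gripper_width: 0.123
t 3.4 pos [ 444.4 -341.7  166.1] yaw -86.06 F [-0.4  0.1 -2.2] w 0.123 SHIFT [-4.0268 -1.2776  0.0083] TURN 0.0738
```

View pics/c6.png

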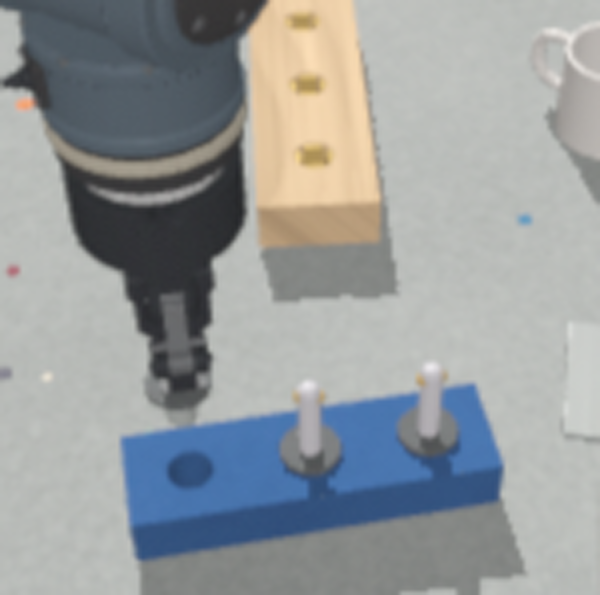

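The spindle is out of the caddy, hanging upright from the gripper.

```bash
python3 -m inch '[[4,-0.3,0,0,0],[4,-0.65,0,0,0],[4,-1,-0.2,0,0],[4,-1,-0.3,0,0]]' && python3 -m inch '[[4,-0.4,0,0,0],[4,-0.8,-0.2,0,0],[4,-1,-0.3,0,0],[4,-1,-0.3,0,0]]' && python3 -m inch '[[4,-0.4,0,0,0],[4,-0.8,-0.2,0,0],[4,-1,-0.3,0,0],[4,-1,-0.3,0,0]]' && python3 -m inch '[[4,-0.3,-0.1,0,0.074],[4,-0.6,-0.2,0,0.074],[4,-0.9,-0.3,0,0.074],[4,-0.95,-0.35,0,0.074],[4,-0.95,-0.35,0,0.074]]';python3 -c "
from h import *
go(544.2,68.8,165,-92.7)"
```

```text
time_s: 3.85
ee_pos: [466.4, -235.9, 164.0]
eef_rot: [[0.071, -0.997, -0.003], [-0.997, -0.071, 0.003], [-0.003, 0.002, -1.0]]
wrist_force: [1.0, 0.7, -1.5]
gripper_width: 0.127
time_s: 4.25
ee_pos: [490.5, -135.5, 164.0]
eef_rot: [[0.072, -0.997, -0.002], [-0.997, -0.072, 0.001], [-0.001, 0.002, -1.0]]
wrist_force: [-1.0, -0.7, -2.7]
gripper_width: 0.126
time_s: 4.65
ee_pos: [513.7, -34.5, 164.2]
eef_rot: [[0.071, -0.997, -0.001], [-0.997, -0.071, 0.0], [-0.001, 0.001, -1.0]]
wrist_force: [-0.9, -0.2, -2.0]
gripper_width: 0.123
time_s: 5.15
ee_pos: [543.1, 18.5, 165.0]
eef_rot: [[0.017, -1.0, -0.002], [-0.999, -0.017, 0.034], [-0.034, 0.001, -0.999]]
wrist_force: [-0.0, -0.0, -1.8]
gripper_width: 0.124
t 5.15 pos [543.1  18.5 165. ] yaw -89.03 F [-0.  -0.  -1.8] w 0.124 SHIFT [-0.502  -0.0192  0.0172] TURN 0.0408
```

```bash
python3 -c "
from h import *
print(np.round(robot.read_state()['joints'],3))"
```

```text
[ 0.016  0.314 -0.14   1.118  0.034  3.141]
```

Joint 6 is at its limit. Any yaw fits a socket, so I turn back until the jaws lie along the stand's x.

```bash
python3 -m inch '[[4,0,0,0,-0.1],[4,0,0,0,-0.2],[4,0,0,0,-0.3],[4,0,0,0,-0.4],[4,0,0,0,-0.5],[4,0,0,0,-0.6],[4,0,0,0,-0.7],[4,0,0,0,-0.8],[4,0,0,0,-0.9],[4,0,0,0,-0.96],[4,0,0,0,-0.96],[4,0,0,0,-0.96]]';python3 -c "
from h import *
go(544.2,68.8,165,-2.7);st()"
```

```text
time_s: 6.35
ee_pos: [542.1, 17.9, 165.3]
eef_rot: [[0.999, -0.051, -0.002], [-0.051, -0.998, 0.034], [-0.004, -0.034, -0.999]]
wrist_force: [0.3, 0.1, -1.9]
gripper_width: 0.125
t 6.35 pos [542.1  17.9 165.3] yaw -2.9 F [ 0.3  0.1 -1.9] w 0.125 SHIFT [-0.0052 -0.5087  0.0203] TURN -0.0023
6.35 [542.1  17.9 165.3] [[0.999, -0.051, -0.002], [-0.051, -0.998, 0.034], [-0.004, -0.034, -0.999]] F [ 0.3  0.1 -1.9] w 0.12522504054810898
```

Hitting the J6 limit left a 2° tilt (q5 = 0.034) in the commanded pose. The opposite J6 limit should undo it, so I turn toward that.

```bash
R='[[4,0,0,0,-0.1],[4,0,0,0,-0.19],[4,0,0,0,-0.28]]'; python3 -m inch '[[4,0,0,0,-0.1],[4,0,0,0,-0.2],[4,0,0,0,-0.3],[4,0,0,0,-0.4],[4,0,0,0,-0.5],[4,0,0,0,-0.6],[4,0,0,0,-0.7],[4,0,0,0,-0.8],[4,0,0,0,-0.9],[4,0,0,0,-1],[4,0,0,0,-1],[4,0,0,0,-1]]' >/dev/null;  python3 -m inch '[[4,0,0,0,-0.1],[4,0,0,0,-0.2],[4,0,0,0,-0.3],[4,0,0,0,-0.4],[4,0,0,0,-0.5],[4,0,0,0,-0.6],[4,0,0,0,-0.7],[4,0,0,0,-0.8],[4,0,0,0,-0.9],[4,0,0,0,-1],[4,0,0,0,-1],[4,0,0,0,-1]]'>/dev/null;  python3 -m inch '[[4,0,0,0,-0.1],[4,0,0,0,-0.2],[4,0,0,0,-0.3],[4,0,0,0,-0.4],[4,0,0,0,-0.5],[4,0,0,0,-0.6],[4,0,0,0,-0.7],[4,0,0,0,-0.8],[4,0,0,0,-0.9],[4,0,0,0,-0.95],[4,0,0,0,-0.95],[4,0,0,0,-0.95]]'>/dev/null; python3 -c "
from h import *
print(np.round(robot.read_state()['joints'],3));st()"
```

```text
[ 0.016  0.312 -0.141  1.119  0.034 -2.994]
9.95 [542.3  18.3 165.3] [[-0.131, -0.991, -0.002], [-0.991, 0.131, 0.034], [-0.034, 0.006, -0.999]] F [-0.5 -0.1 -1.1] w 0.12395751928249053
```

```bash
python3 -m inch '[[4,0,0,0,-0.08],[4,0,0,0,-0.12],[4,0,0,0,-0.12],[4,0,0,0,-0.12]]' >/dev/null; python3 -c "
from h import *
print(np.round(robot.read_state()['joints'],3));st()"
```

```text
[ 0.047  0.311 -0.142  1.117  0.024 -3.136]
10.35 [541.6  32.1 165.3] [[0.041, -0.999, -0.001], [-0.999, -0.041, 0.024], [-0.024, -0.0, -1.0]] F [-1.1  0.2 -2.1] w 0.11997940376464775
```

```bash
python3 -m inch '[[4,0,0,0,-0.06],[4,0,0,0,-0.06],[4,0,0,0,-0.06]]' >/dev/null; python3 -c "
from h import *
print(np.round(robot.read_state()['joints'],3));st()"
```

```text
[ 0.103  0.309 -0.145  1.114  0.004 -3.139]
10.65 [539.1  56.7 165.3] [[0.1, -0.995, 0.002], [-0.995, -0.1, 0.004], [-0.004, -0.002, -1.0]] F [-0.   0.2 -2. ] w 0.1218696251987958
```

```bash
python3 -m inch '[[4,0,0,0,-0.012],[4,0,0,0,-0.012],[4,0,0,0,-0.012]]' >/dev/null;python3 -m inch '[[4,0,0,0,0.1],[4,0,0,0,0.2],[4,0,0,0,0.3],[4,0,0,0,0.4],[4,0,0,0,0.5],[4,0,0,0,0.6],[4,0,0,0,0.7],[4,0,0,0,0.8],[4,0,0,0,0.9],[4,0,0,0,1],[4,0,0,0,1],[4,0,0,0,1]]' >/dev/null; python3 -c "
from h import *
print(np.round(robot.read_state()['joints'],3));st();go(544.2,68.8,165)
snap('top','top5.png')
s=snap('side','side5.png')
cv2.imwrite('pics/c7.png',cv2.resize(s['color'][130:300,230:380],None,fx=4,fy=3.5,interpolation=cv2.INTER_CUBIC)[:,:,::-1])"
```

```text
[ 0.113  0.309 -0.145  1.114 -0.    -1.569]
12.15 [538.6  61.  165.3] [[-0.994, -0.11, 0.002], [-0.11, 0.994, 0.0], [-0.002, -0.0, -1.0]] F [ 0.2 -1.3 -1. ] w 0.12243494187435626
t 12.15 pos [538.6  61.  165.3] yaw -173.66 F [ 0.2 -1.3 -1. ] w 0.122 SHIFT [-0.0643  0.0716  0.0031] TURN None
```

View pics/c7.png

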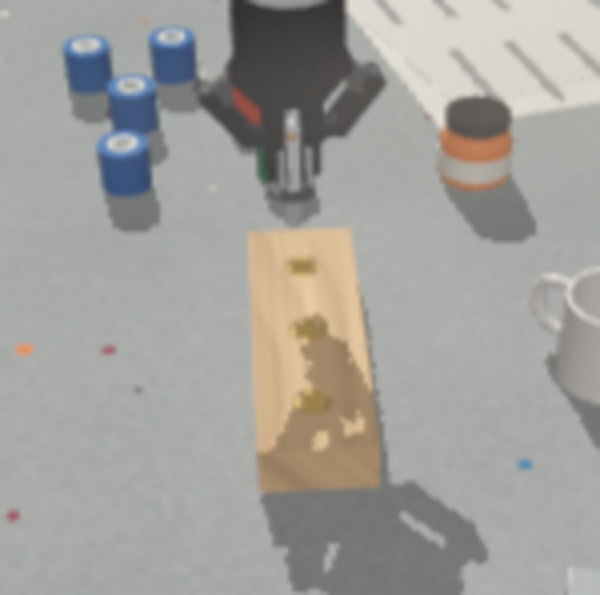

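The spindle hangs upright just short of socket 0, whose mouth is at crop (302,266). I move over it and lower.

```bash
python3 -m inch '[[4,-0.064,0.072,0,0],[4,-0.064,0.072,0.1,0],[4,-0.064,0.072,0.35,0],[4,-0.064,0.072,0.35,0],[4,-0.064,0.072,0.35,0]]';python3 -c "
from h import *
go(544.2,68.8,90)
s=snap('top','top6.png');a=cv2.resize(s['color'][160:270,270:400],None,fx=3,fy=3,interpolation=cv2.INTER_CUBIC)
s=snap('side','side6.png');b=cv2.resize(s['color'][160:270,250:380],None,fx=3,fy=3,interpolation=cv2.INTER_CUBIC)
cv2.imwrite('pics/c8.png',np.hstack([a,b])[:,:,::-1])"
```

```text
time_s: 12.75
ee_pos: [543.7, 69.3, 129.9]
eef_rot: [[-0.994, -0.113, 0.001], [-0.113, 0.994, -0.0], [-0.001, -0.0, -1.0]]
wrist_force: [0.2, -0.0, -0.4]
gripper_width: 0.121
t 12.75 pos [543.7  69.3 129.9] yaw -173.52 F [ 0.2 -0.  -0.4] w 0.121 SHIFT [-0.0038 -0.005   0.3986] TURN None
```

View pics/c8.png

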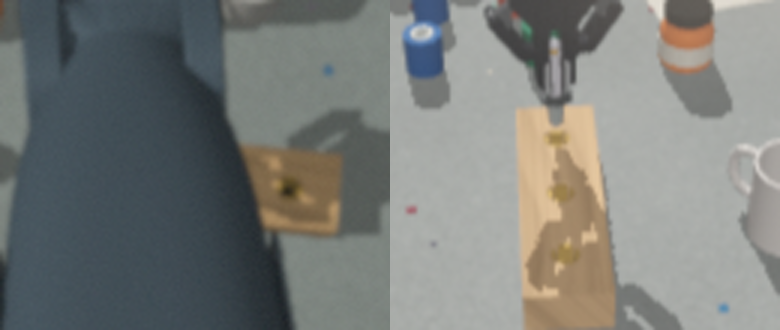

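```bash
python3 -m inch '[[4,0,0,0.15,0],[4,0,0,0.25,0],[4,0,0,0.32,0],[4,0,0,0.38,0],[4,0,0,0.42,0],[4,0,0,0.42,0]]';python3 -c "
from h import *
go(544.2,68.8,79.5)
s=snap('side','side7.png');b=cv2.resize(s['color'][160:270,250:380],None,fx=5,fy=5,interpolation=cv2.INTER_CUBIC)
cv2.imwrite('pics/c9.png',b[:,:,::-1])"
```

```text
time_s: 13.45
ee_pos: [544.3, 68.8, 87.9]
eef_rot: [[-0.994, -0.112, 0.002], [-0.112, 0.994, -0.001], [-0.002, -0.001, -1.0]]
wrist_force: [1.0, -3.3, -2.8]
gripper_width: 0.122
t 13.45 pos [544.3  68.8  87.9] yaw -173.57 F [ 1.  -3.3 -2.8] w 0.122 SHIFT [0.001  0.     0.0842] TURN None
```

View pics/c9.png

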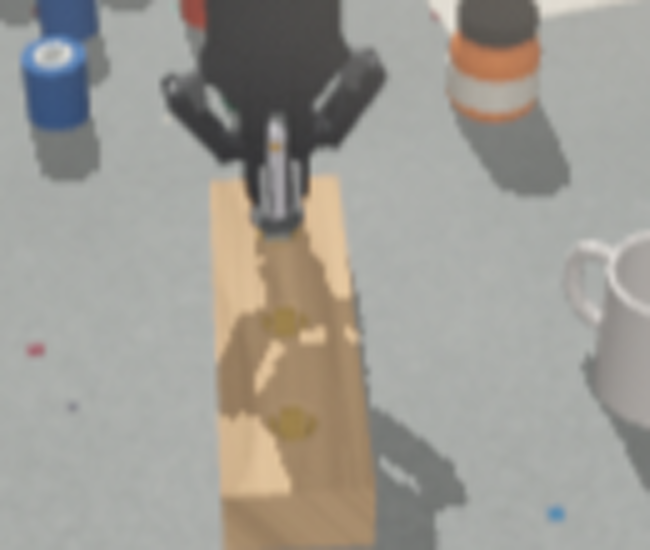

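It is in the socket. The −3.3 N side force means I sit slightly too far in +y, so I ease by −1.5 mm and press down.

```bash
python3 -m inch '[[4,0,-0.015,0.02,0],[4,0,-0.015,0.04,0],[4,0,-0.015,0.06,0],[4,0,-0.015,0.08,0],[4,0,-0.015,0.09,0],[4,0,-0.015,0.09,0]]';python3 -c "
from h import *
go(544.2,68.8,79.5)"
```

```text
time_s: 14.1
ee_pos: [544.7, 67.9, 79.5]
eef_rot: [[-0.994, -0.112, 0.003], [-0.112, 0.994, 0.0], [-0.003, 0.0, -1.0]]
wrist_force: [-1.4, -0.3, 3.1]
gripper_width: 0.122
t 14.1 pos [544.7  67.9  79.5] yaw -173.55 F [-1.4 -0.3  3.1] w 0.122 SHIFT [0.0038 0.0096 0.0001] TURN None
```

```bash
python3 -m inch '[[4,0,0,0.01,0],[4,0,0,0.02,0],[4,0,0,0.03,0],[4,0,0,0.03,0]]';python3 -m inch '[[4,0,0,0.01,0],[4,0,0,0.02,0],[4,0,0,0.02,0]]';python3 -c "
from h import *
go(544.2,68.8,79.5)"
```

```text
time_s: 14.5
ee_pos: [544.9, 67.9, 79.3]
eef_rot: [[-0.994, -0.112, 0.005], [-0.112, 0.994, 0.001], [-0.005, 0.0, -1.0]]
wrist_force: [-11.0, -2.0, 33.5]
gripper_width: 0.121
time_s: 14.8
ee_pos: [544.9, 67.9, 79.1]
eef_rot: [[-0.994, -0.112, 0.006], [-0.112, 0.994, 0.001], [-0.007, 0.0, -1.0]]
wrist_force: [-17.8, -2.1, 54.4]
gripper_width: 0.119
t 14.8 pos [544.9  67.9  79.1] yaw -173.55 F [-17.8  -2.1  54.4] w 0.119 SHIFT [ 0.0063  0.0095 -0.0039] TURN None
```

It stopped hard at 79.2 with 54 N, so it is home. I relieve the force, release and retract.

```bash
python3 -m inch '[[4,0,0,-0.045,0],[4,0,0,-0.045,0]]';python3 -m inch '[[45,0,0,0,0],[45,0,0,0,0],[45,0,0,0,0]]'; python3 -m inch '[[45,0,0,-0.3,0],[45,0,0,-0.7,0],[45,0,0,-0.9,0],[45,0,0,-0.9,0]]';python3 -c "
from h import *
go(507.7,-337.5,180,94.1)
s=snap('side','side8.png');b=cv2.resize(s['color'][160:270,250:380],None,fx=5,fy=5,interpolation=cv2.INTER_CUBIC)
cv2.imwrite('pics/c10.png',b[:,:,::-1])"
```

```text
time_s: 15.0
ee_pos: [544.7, 67.9, 79.6]
eef_rot: [[-0.994, -0.112, 0.004], [-0.112, 0.994, 0.0], [-0.004, 0.0, -1.0]]
wrist_force: [-2.3, -0.0, 6.6]
gripper_width: 0.121
time_s: 15.3
ee_pos: [544.5, 67.7, 78.2]
eef_rot: [[-0.994, -0.112, 0.002], [-0.112, 0.994, 0.0], [-0.002, -0.0, -1.0]]
wrist_force: [-0.2, 0.7, -0.2]
gripper_width: 0.524
time_s: 15.7
ee_pos: [546.0, 67.9, 171.5]
eef_rot: [[-0.994, -0.112, 0.007], [-0.112, 0.994, 0.001], [-0.007, -0.0, -1.0]]
wrist_force: [1.0, -0.2, -0.4]
gripper_width: 0.53
t 15.7 pos [546.   67.9 171.5] yaw -173.56 F [ 1.  -0.2 -0.4] w 0.53 SHIFT [ 0.835  -3.9856 -0.0909] TURN -0.974
```

View pics/c10.png

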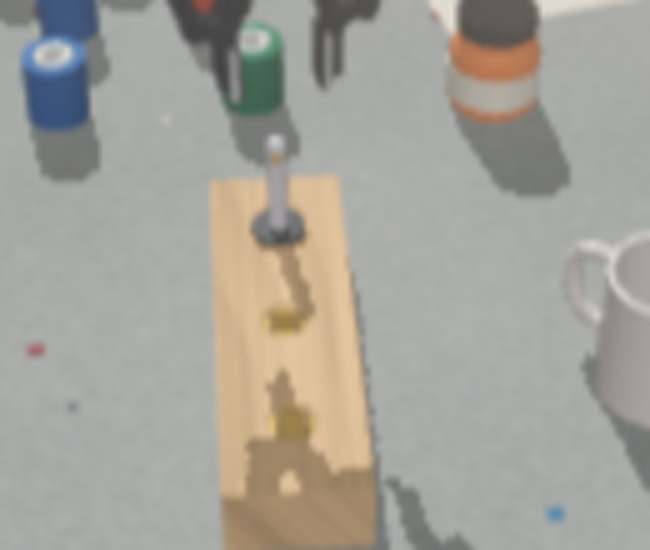

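```bash
python3 -m inch '[[45,0,-0.3,-0.1,0],[45,0.1,-0.65,-0.1,0],[45,0.2,-1,-0.1,0],[45,0.2,-1,-0.1,0]]' >/dev/null;python3 -m inch '[[45,0,-0.4,0,0],[45,0.2,-0.8,0,0],[45,0.2,-1,0,0],[45,0.2,-1,0,0]]' >/dev/null;python3 -m inch '[[45,0,-0.4,0,-0.1],[45,0.2,-0.8,0,-0.19],[45,0.2,-1,0,-0.28],[45,0.2,-1,0,-0.37],[45,0.2,-1,0,-0.46],[45,0.2,-1,0,-0.55],[45,0.2,-1,0,-0.64],[45,0.2,-1,0,-0.73],[45,0.2,-1,0,-0.82],[45,0.2,-1,0,-0.91],[45,0.2,-1,0,-0.974],[45,0.2,-1,0,-0.974]]' >/dev/null;python3 -c "
from h import *
go(507.7,-337.5,150,94.1);st()"
```

```text
t 17.75 pos [ 540.3 -126.5  177.5] yaw -100.18 F [0.1 0.4 0.3] w 0.525 SHIFT [ 2.094  -0.0576  0.4957] TURN -0.1586
17.75 [ 540.3 -126.5  177.5] [[-0.176, -0.984, -0.029], [-0.979, 0.178, -0.101], [0.104, 0.01, -0.994]] F [0.1 0.4 0.3] w 0.5252172047168481
```

```bash
cat >> h.py <<'E'
def js(): 
    s=robot.read_state(); R=np.array(s['eef_rot']); print('q',np.round(s['joints'],3),'tilt',np.round(R[:,2],4))
E
python3 -c "
from h import *
js()"
```

```text
q [-0.176  0.331 -0.084  1.166 -0.105 -3.139] tilt [-0.0287 -0.1009 -0.9945]
```

I turned the wrong way and hit the J6 limit again, giving a tilt of 0.10. The remedy is the same, at the opposite limit, with the gripper empty.

```bash
python3 -m inch '[[45,0,0,0,0.1],[45,0,0,0,0.2],[45,0,0,0,0.3],[45,0,0,0,0.4],[45,0,0,0,0.5],[45,0,0,0,0.6],[45,0,0,0,0.7],[45,0,0,0,0.8],[45,0,0,0,0.9],[45,0,0,0,1],[45,0,0,0,1]]' >/dev/null; python3 -m inch '[[45,0,0,0,0.1],[45,0,0,0,0.2],[45,0,0,0,0.3],[45,0,0,0,0.4],[45,0,0,0,0.5],[45,0,0,0,0.6],[45,0,0,0,0.7],[45,0,0,0,0.8],[45,0,0,0,0.9],[45,0,0,0,1],[45,0,0,0,1]]' >/dev/null; python3 -m inch '[[45,0,0,0,0.1],[45,0,0,0,0.2],[45,0,0,0,0.3],[45,0,0,0,0.4],[45,0,0,0,0.5],[45,0,0,0,0.6],[45,0,0,0,0.7],[45,0,0,0,0.8],[45,0,0,0,0.9],[45,0,0,0,1],[45,0,0,0,1]]' >/dev/null; python3 -m inch '[[45,0,0,0,0.1],[45,0,0,0,0.2],[45,0,0,0,0.3],[45,0,0,0,0.4],[45,0,0,0,0.5],[45,0,0,0,0.6],[45,0,0,0,0.7],[45,0,0,0,0.8],[45,0,0,0,0.9],[45,0,0,0,1],[45,0,0,0,1]]' >/dev/null; python3 -c "
from h import *
js();st()"
```

```text
q [-0.18   0.331 -0.084  1.166 -0.103  3.142] tilt [-0.0285 -0.0997 -0.9946]
22.15 [ 540.  -127.9  177.5] [[-0.177, -0.984, -0.029], [-0.979, 0.179, -0.1], [0.103, 0.01, -0.995]] F [-0.4 -0.1  0.7] w 0.5283865890264073
```

```bash
python3 -m inch '[[45,0,0,0,0.08],[45,0,0,0,0.16],[45,0,0,0,0.2],[45,0,0,0,0.2]]' >/dev/null; python3 -c "
from h import *
js();st()"
```

```text
q [-0.386  0.302 -0.124  1.126 -0.046  3.142] tilt [ 8.000e-04 -4.960e-02 -9.988e-01]
22.55 [ 504.2 -218.9  177.6] [[-0.377, -0.926, 0.001], [-0.925, 0.376, -0.05], [0.046, -0.019, -0.999]] F [-0.6 -0.   0.1] w 0.5275206465288543
```

```bash
python3 -m inch '[[45,0,0,0,0.08],[45,0,0,0,0.16],[45,0,0,0,0.16],[45,0,0,0,0.16]]' >/dev/null; python3 -c "
from h import *
js();st()"
```

```text
q [-5.530e-01  2.870e-01 -1.440e-01  1.111e+00  2.000e-03  3.141e+00] tilt [ 0.0255 -0.0133 -0.9996]
22.95 [ 463.4 -285.6  178. ] [[-0.525, -0.85, 0.026], [-0.851, 0.525, -0.013], [-0.002, -0.029, -1.0]] F [ 0.4 -0.2  0.2] w 0.5287445516337164
```

Only the radial part of the tilt is left, 0.029. It becomes lateral at q1≈+0.9, so I go there and use the same J6 limit to null it.

```bash
python3 -m inch '[[45,0,0,0,-0.1],[45,0,0,0,-0.2],[45,0,0,0,-0.3],[45,0,0,0,-0.4],[45,0,0,0,-0.5],[45,0,0,0,-0.6],[45,0,0,0,-0.7],[45,0,0,0,-0.8],[45,0,0,0,-0.9],[45,0,0,0,-1],[45,0,0,0,-1]]' >/dev/null;python3 -c "
from h import *
js();go(330,360,190)"
```

```text
q [-0.55   0.286 -0.144  1.111  0.002  1.565] tilt [ 0.0262 -0.0135 -0.9996]
t 24.05 pos [ 464.7 -284.3  178.3] yaw -31.18 F [ 1.1  0.6 -0.3] w 0.527 SHIFT [-4.4822 -4.8154 -0.2388] TURN None
```

```bash
python3 -m inch '[[45,-0.3,-0.35,-0.1,0],[45,-0.65,-0.7,-0.1,0],[45,-0.9,-0.95,-0.1,0],[45,-0.9,-0.95,-0.1,0]]' >/dev/null;python3 -m inch '[[45,-0.3,-0.35,0,0],[45,-0.65,-0.7,0,0],[45,-0.9,-0.95,0,0],[45,-0.9,-0.95,0,0]]' >/dev/null;python3 -m inch '[[45,-0.3,-0.35,0,0],[45,-0.65,-0.7,0,0],[45,-0.9,-0.95,0,0],[45,-0.9,-0.95,0,0]]' >/dev/null;python3 -m inch '[[45,-0.3,-0.35,0,0],[45,-0.65,-0.7,0,0],[45,-0.9,-0.95,0,0],[45,-0.9,-0.95,0,0]]' >/dev/null;python3 -m inch '[[45,-0.3,-0.35,0,0],[45,-0.65,-0.7,0,0],[45,-0.9,-0.95,0,0],[45,-0.9,-0.95,0,0]]' >/dev/null;python3 -c "
from h import *
js();go(330,360,190)"
```

```text
q [ 0.842  0.208 -0.258  1.096 -0.029  2.962] tilt [ 0.0274 -0.0128 -0.9995]
t 26.05 pos [330.3 357.9 175.9] yaw -31.44 F [ 0.7 -1.2  0.1] w 0.53 SHIFT [-0.0094 -0.017  -0.1411] TURN None
```

```bash
python3 -m inch '[[45,0,0,0,0.08],[45,0,0,0,0.16],[45,0,0,0,0.21],[45,0,0,0,0.21],[45,0,0,0,0.21]]' >/dev/null;python3 -c "
from h import *
js()"
```

```text
q [ 7.370e-01  1.990e-01 -2.690e-01  1.092e+00  2.000e-03  3.139e+00] tilt [ 0.0064  0.0092 -0.9999]
```

Tilt is now 0.011 rad, good enough. I go back to spindle B (the middle one), minding J6.

```bash
cat >> h.py <<'E'
def go2(x,y,z,yaw=None):
    go(x,y,z,yaw)
    if yaw is not None:
        q1=np.degrees(np.arctan2(y,x)); print('q6 end options', [ (yy,round(90+q1-yy)) for yy in (yaw-360,yaw-180,yaw,yaw+180)]); js()
E
python3 -c "
from h import *
go2(507.7,-337.5,180,-85.9)"
```

```text
t 26.55 pos [356.9 324.9 176.3] yaw -47.64 F [-0.2 -0.2  0.1] w 0.526 SHIFT [ 5.91    3.3482 -0.0881] TURN 0.4251
q6 end options [(-445.9, 502), (-265.9, 322), (-85.9, 142), (94.1, -38)]
q [ 7.370e-01  1.990e-01 -2.690e-01  1.092e+00  2.000e-03  3.139e+00] tilt [ 0.0064  0.0092 -0.9999]
```

```bash
python3 -m inch '[[45,0.35,0.2,0,0],[45,0.75,0.4,0,0],[45,1,0.55,0,0],[45,1,0.55,0,0]]' >/dev/null;python3 -m inch '[[45,0.4,0.2,0,0],[45,0.8,0.4,0,0],[45,1,0.55,0,0],[45,1,0.55,0,0]]' >/dev/null;python3 -m inch '[[45,0.4,0.2,0,0],[45,0.8,0.4,0,0],[45,1,0.55,0,0],[45,1,0.55,0,0]]' >/dev/null;python3 -m inch '[[45,0.4,0.2,0,0],[45,0.8,0.4,0,0],[45,1,0.55,0,0],[45,1,0.55,0,0]]' >/dev/null;python3 -m inch '[[45,0.4,0.2,0,0],[45,0.8,0.4,0,0],[45,1,0.55,0,0],[45,1,0.55,0,0]]' >/dev/null;python3 -m inch '[[45,0.3,0.2,0,0.08],[45,0.6,0.4,0,0.16],[45,0.9,0.55,0,0.24],[45,0.9,0.55,0,0.32],[45,0.9,0.55,0,0.4],[45,0.9,0.55,0,0.425],[45,0.9,0.55,0,0.425]]' >/dev/null;python3 -c "
from h import *
go2(507.7,-337.5,130,-85.9)"
```

```text
t 29.25 pos [ 511.5 -329.7  170.9] yaw -85.73 F [ 0.3  0.3 -0.3] w 0.525 SHIFT [0.0796 0.0461 0.4078] TURN 0.0019
q6 end options [(-445.9, 502), (-265.9, 322), (-85.9, 142), (94.1, -38)]
q [-0.578  0.417  0.036  1.191  0.012  2.489] tilt [ 0.006   0.0106 -0.9999]
```

```bash
python3 -m inch '[[45,0.08,0.046,0,0],[45,0.08,0.046,0.2,0],[45,0.08,0.046,0.4,0],[45,0.08,0.046,0.4,0]]' >/dev/null;python3 -c "
from h import *
go(507.7,-337.5,78.5,-85.9)
s=snap('side','side9.png')
cv2.imwrite('pics/c11.png',cv2.resize(s['color'][230:370,230:380],None,fx=4,fy=4,interpolation=cv2.INTER_CUBIC)[:,:,::-1])"
```

```text
t 29.65 pos [ 505.7 -338.8  128.6] yaw -85.73 F [ 0.1  0.7 -0.1] w 0.528 SHIFT [-0.0052 -0.0189  0.5011] TURN 0.0019
```

View pics/c11.png

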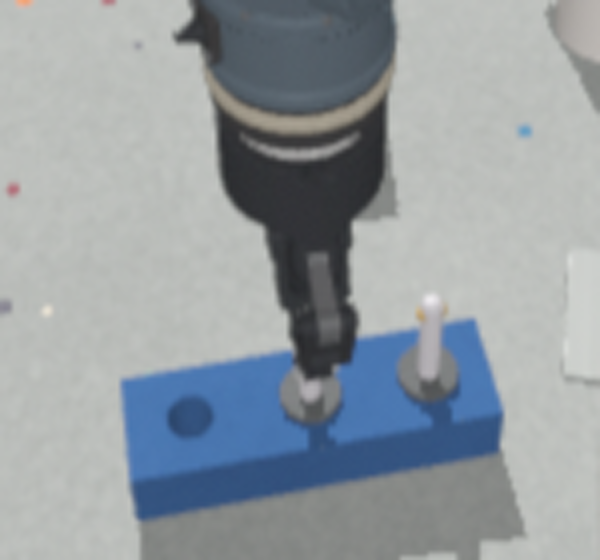

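```bash
python3 -c "
from h import *
go(507.7,-337.5,78.5,-85.9);st()
for f in ('side2.png','side9.png'):
  s=dict(np.load('pics/'+f+'.npz')); 
  p=(443.7,-341.7,132.9) if f=='side2.png' else (505.7,-338.8,128.6)
  q=[proj(s,np.array(p)+[0,-28,-19])]; print((np.array(q)-[230,230])*4)
"
```

```text
t 29.7 pos [ 506.3 -339.2  130.1] yaw -85.74 F [ 0.7 -0.1  0.5] w 0.528 SHIFT [-0.0101 -0.0126  0.5158] TURN 0.0018
29.7 [ 506.3 -339.2  130.1] [[0.074, -0.997, 0.004], [-0.997, -0.074, 0.011], [-0.011, -0.005, -1.0]] F [ 0.7 -0.1  0.5] w 0.5278584728345476
[[184.69313883 388.4621715 ]]
[[310.75973268 374.0695395 ]]
```

```bash
python3 -c "
from h import *
for f in ('side2.png','side9.png'):
  s=dict(np.load('pics/'+f+'.npz')); 
  p=(443.7,-341.7,132.9) if f=='side2.png' else (505.7,-338.8,128.6)
  for d in (0,50,100,150): print(d,((proj(s,np.array(p)+[0,0,d])-[230,230])*4).round())
a=dict(np.load('pics/side2.png.npz'))['color'][230:370,230:380];b=dict(np.load('pics/side9.png.npz'))['color'][230:370,230:380]
r=lambda x:cv2.resize(x[:110],None,fx=2.6,fy=5,interpolation=cv2.INTER_CUBIC)
cv2.imwrite('pics/c12.png',np.hstack([r(a),r(b)])[:,:,::-1])
"
```

```text
0 [180. 316.]
50 [173. 254.]
100 [165. 186.]
150 [156. 112.]
0 [304. 303.]
50 [303. 242.]
100 [301. 174.]
150 [300. 100.]
```

View pics/c12.png

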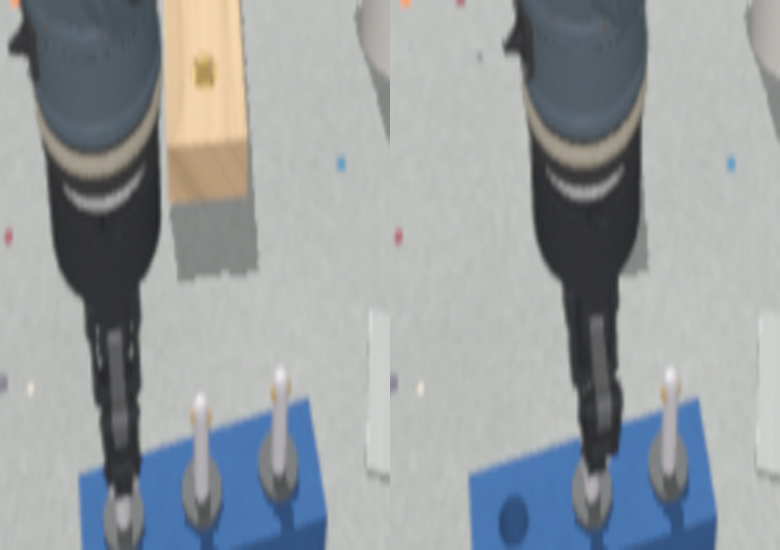

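```bash
python3 -m inch '[[45,0,0,0,0],[45,0,0,0,0]]'; python3 -c "
from h import *
go(507.7,-337.5,78.5,-85.9);js()
s=snap('side','side10.png')
cv2.imwrite('pics/c13.png',cv2.resize(s['color'][230:370,230:380],None,fx=4,fy=4,interpolation=cv2.INTER_CUBIC)[:,:,::-1])"
```

```text
time_s: 29.9
ee_pos: [507.5, -340.2, 132.0]
eef_rot: [[0.073, -0.997, 0.008], [-0.997, -0.073, 0.009], [-0.008, -0.008, -1.0]]
wrist_force: [0.3, 0.2, -0.4]
gripper_width: 0.524
t 29.9 pos [ 507.5 -340.2  132. ] yaw -85.79 F [ 0.3  0.2 -0.4] w 0.524 SHIFT [-0.0224  0.0007  0.5356] TURN 0.0013
q [-0.596  0.443 -0.025  1.101  0.012  2.472] tilt [ 0.0077  0.0088 -0.9999]
```

View pics/c13.png

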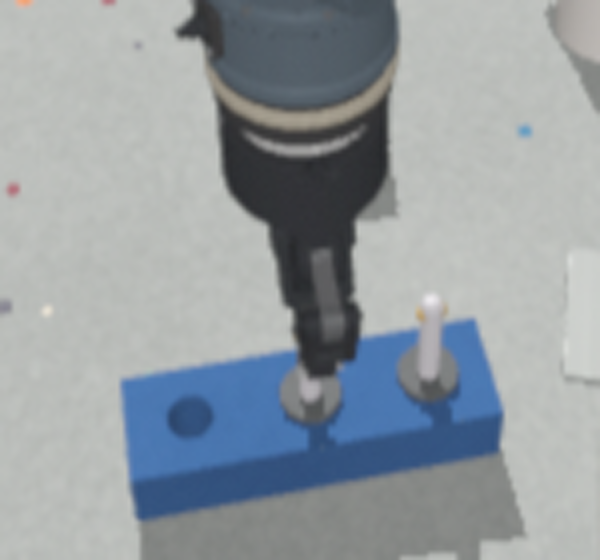

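```bash
python3 -m inch '[[45,-0.022,0.03,0.2,0],[45,-0.022,0.03,0.4,0],[45,-0.022,0.03,0.53,0],[45,-0.022,0.03,0.53,0],[45,-0.022,0.03,0.53,0],[45,-0.022,0.03,0.53,0]]'; python3 -c "
from h import *
go(507.7,-337.5,78.5,-85.9);js()
s=snap('side','side11.png')
a=cv2.resize(s['color'][250:350,240:370],None,fx=5,fy=5,interpolation=cv2.INTER_CUBIC)
cv2.imwrite('pics/c14.png',a[:,:,::-1])"
```

```text
time_s: 30.55
ee_pos: [504.7, -337.9, 78.9]
eef_rot: [[0.073, -0.997, 0.008], [-0.997, -0.073, 0.009], [-0.008, -0.008, -1.0]]
wrist_force: [-0.6, 0.2, -0.2]
gripper_width: 0.526
t 30.55 pos [ 504.7 -337.9   78.9] yaw -85.81 F [-0.6  0.2 -0.2] w 0.526 SHIFT [-0.0016 -0.0297  0.0044] TURN 0.001
q [-0.595  0.48  -0.113  0.977  0.012  2.473] tilt [ 0.0076  0.0088 -0.9999]
```

View pics/c14.png

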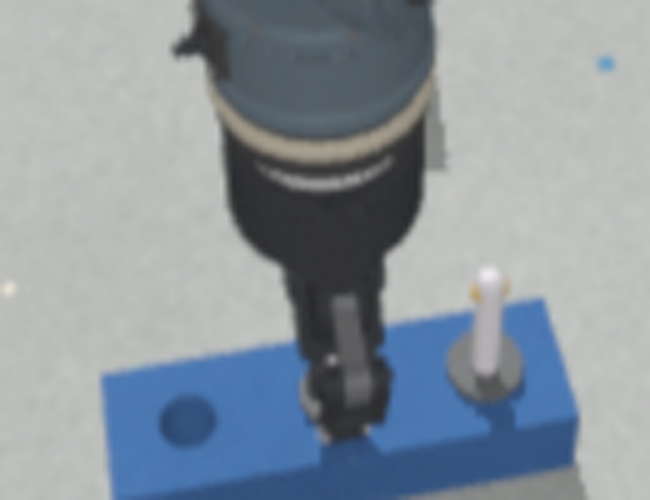

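The near finger sits at crop x≈348, and the flange plus parallax predicts about 347, so it is centred. I close.

```bash
python3 -m inch '[[4,0,0,0,0],[4,0,0,0,0],[4,0,0,0,0],[4,0,0,0,0],[4,0,0,0,0]]'; python3 -m inch '[[4,0,0,-0.2,0],[4,0,0,-0.5,0],[4,0,0,-0.9,0],[4,0,0,-0.9,0],[4,0,0,-0.9,0],[4,0,0,-0.9,0]]'; python3 -c "
from h import *
go2(540.5,-11,165,-2.7)
s=snap('side','side12.png')
a=cv2.resize(s['color'][210:340,240:370],None,fx=4.5,fy=4.5,interpolation=cv2.INTER_CUBIC)
cv2.imwrite('pics/c15.png',a[:,:,::-1])"
```

```text
time_s: 31.1
ee_pos: [504.3, -337.5, 78.2]
eef_rot: [[0.073, -0.997, 0.007], [-0.997, -0.073, 0.009], [-0.009, -0.008, -1.0]]
wrist_force: [-0.3, 1.2, 4.1]
gripper_width: 0.122
time_s: 31.7
ee_pos: [502.9, -337.9, 166.4]
eef_rot: [[0.073, -0.997, 0.004], [-0.997, -0.073, 0.011], [-0.011, -0.005, -1.0]]
wrist_force: [-0.3, -0.7, -2.4]
gripper_width: 0.122
t 31.7 pos [ 502.9 -337.9  166.4] yaw -85.81 F [-0.3 -0.7 -2.4] w 0.122 SHIFT [-3.232  -0.6139  0.0517] TURN -0.9235
q6 end options [(-362.7, 452), (-182.7, 272), (-2.7, 92), (177.3, -88)]
q [-0.597  0.416  0.023  1.18   0.012  2.471] tilt [ 0.0044  0.011  -0.9999]
```

View pics/c15.png

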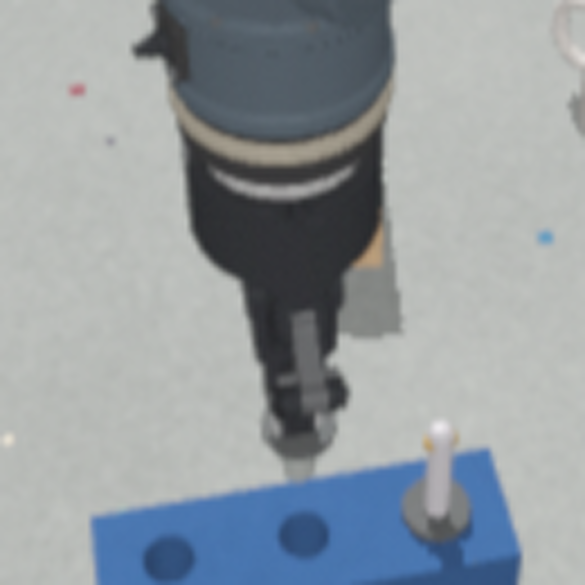

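```bash
python3 -c "
from h import *
s=dict(np.load('pics/side12.png.npz'))
for u,v,z in ((300,432,135),(300,468,97),(315,395,150)): print(z,ray(s,240+u/4.5,210+v/4.5,z).round(1))
st()
print(s['t'],dict(np.load('pics/side0.png.npz'))['t'])
"
```

```text
135 [ 506.4 -343.8  135. ]
97 [ 506.6 -336.9   97. ]
150 [ 514.  -336.1  150. ]
31.75 [ 502.8 -337.8  166.2] [[0.073, -0.997, 0.004], [-0.997, -0.073, 0.011], [-0.011, -0.005, -1.0]] F [-0.8  0.3 -1.7] w 0.12120541732902484
[-565.8134328   140.06562958 1021.05777246] [-565.8134328   140.06562958 1021.05777246]
```

By ray cast the held spindle is at x≈506.5 while the TCP is at 502.8. The visible finger profile misled me, and the spindle sits about 4 mm toward tool −y. I allow for that at socket 1 with TCP y≈−15.

```bash
python3 -m inch '[[4,-0.3,0,0,0],[4,-0.65,-0.1,0,0],[4,-1,-0.2,0,0],[4,-1,-0.2,0,0]]' >/dev/null; python3 -m inch '[[4,-0.4,0,0,0],[4,-0.8,-0.1,0,-0.1],[4,-1,-0.2,0,-0.19],[4,-1,-0.2,0,-0.28],[4,-1,-0.2,0,-0.37],[4,-1,-0.2,0,-0.46],[4,-1,-0.2,0,-0.55],[4,-1,-0.2,0,-0.64],[4,-1,-0.2,0,-0.73],[4,-1,-0.2,0,-0.82],[4,-1,-0.2,0,-0.9],[4,-1,-0.2,0,-0.92]]' >/dev/null; python3 -c "
from h import *
go2(540.8,-15,165,-2.7)"
```

```text
t 33.35 pos [ 528.3 -136.2  168.7] yaw -2.77 F [-0.2 -0.3 -1.4] w 0.121 SHIFT [ 0.0666 -1.2164  0.0499] TURN -0.0008
q6 end options [(-362.7, 451), (-182.7, 271), (-2.7, 91), (177.3, -89)]
q [-0.258  0.313 -0.13   1.126  0.011  1.361] tilt [ 0.0042  0.0101 -0.9999]
```

```bash
python3 -m inch '[[4,0.02,-0.3,0,0],[4,0.04,-0.65,0,0],[4,0.067,-1,0.05,0],[4,0.067,-1,0.05,0]]' >/dev/null; python3 -m inch '[[4,0,-0.2,0,0],[4,0,-0.216,0.1,0],[4,0,-0.216,0.35,0],[4,0,-0.216,0.35,0],[4,0,-0.216,0.35,0],[4,0,-0.216,0.35,0]]'; python3 -c "
from h import *
go2(540.8,-15,90,-2.7)
s=snap('side','side13.png')
a=cv2.resize(s['color'][140:270,250:380],None,fx=4.5,fy=4.5,interpolation=cv2.INTER_CUBIC)
cv2.imwrite('pics/c16.png',a[:,:,::-1])"
```

```text
time_s: 34.35
ee_pos: [542.5, -15.1, 131.8]
eef_rot: [[0.999, -0.053, 0.007], [-0.053, -0.999, 0.01], [0.006, -0.01, -1.0]]
wrist_force: [0.0, 0.3, -1.6]
gripper_width: 0.119
t 34.35 pos [542.5 -15.1 131.8] yaw -3.05 F [ 0.   0.3 -1.6] w 0.119 SHIFT [-0.0194  0.0042  0.4174] TURN -0.0039
q6 end options [(-362.7, 451), (-182.7, 271), (-2.7, 91), (177.3, -89)]
q [-0.033  0.332 -0.204  1.028  0.01   1.591] tilt [ 0.0067  0.0096 -0.9999]
```

View pics/c16.png

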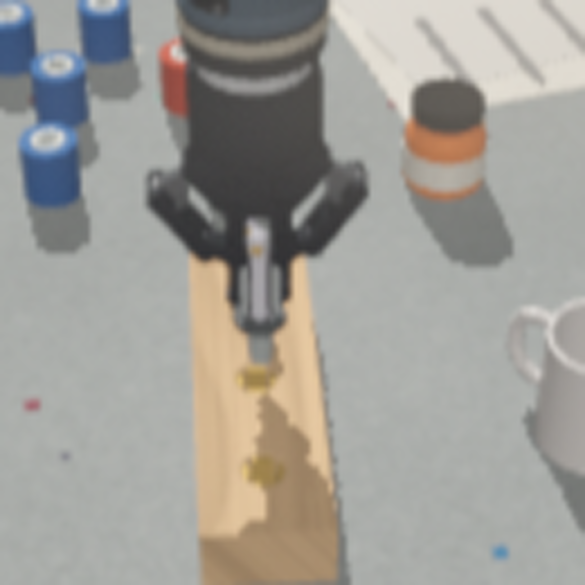

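```bash
python3 -c "
from h import *
s=dict(np.load('pics/side13.png.npz'))
print('tip front',ray(s,250+260/4.5,140+362/4.5,61).round(1),'sock',ray(s,250+257/4.5,140+379/4.5,45).round(1), 'flange top c',ray(s,250+261/4.5,140+312/4.5,100.6).round(1))
"
```

```text
tip front [543.2 -14.6  61. ] sock [541.3 -12.8  45. ] flange top c [544.4 -12.7 100.6]
```

```bash
python3 -m inch '[[4,-0.02,0,0,0],[4,-0.02,0,0.15,0],[4,-0.02,0,0.25,0],[4,-0.02,0,0.33,0],[4,-0.02,0,0.38,0],[4,-0.02,0,0.42,0],[4,-0.02,0,0.42,0],[4,-0.02,0,0.42,0]]'; python3 -c "
from h import *
go2(540.8,-15,81,-2.7)"
```

```text
time_s: 35.2
ee_pos: [540.2, -13.8, 89.1]
eef_rot: [[0.999, -0.052, 0.006], [-0.052, -0.999, 0.01], [0.005, -0.01, -1.0]]
wrist_force: [-1.4, 2.7, -3.6]
gripper_width: 0.122
t 35.2 pos [540.2 -13.8  89.1] yaw -3.0 F [-1.4  2.7 -3.6] w 0.122 SHIFT [0.0066 0.013  0.0809] TURN -0.0034
q6 end options [(-362.7, 451), (-182.7, 271), (-2.7, 91), (177.3, -89)]
q [-0.031  0.367 -0.273  0.925  0.01   1.592] tilt [ 0.0056  0.0101 -0.9999]
```

```bash
python3 -m inch '[[4,0,-0.012,0.02,0],[4,0,-0.012,0.04,0],[4,0,-0.012,0.06,0],[4,0,-0.012,0.08,0],[4,0,-0.012,0.09,0],[4,0,-0.012,0.1,0],[4,0,-0.012,0.1,0]]'; python3 -m inch '[[4,0,0,0.01,0],[4,0,0,0.02,0],[4,0,0,0.03,0],[4,0,0,0.03,0]]'; python3 -c "
from h import *
go2(540.8,-15,81,-2.7)"
```

```text
time_s: 35.9
ee_pos: [540.6, -12.9, 81.0]
eef_rot: [[0.999, -0.053, 0.008], [-0.053, -0.999, 0.009], [0.007, -0.01, -1.0]]
wrist_force: [-9.1, -1.1, 20.9]
gripper_width: 0.119
time_s: 36.3
ee_pos: [540.7, -12.9, 80.7]
eef_rot: [[0.999, -0.053, 0.01], [-0.053, -0.999, 0.009], [0.009, -0.01, -1.0]]
wrist_force: [-19.3, -1.8, 53.3]
gripper_width: 0.119
t 36.3 pos [540.7 -12.9  80.7] yaw -3.03 F [-19.3  -1.8  53.3] w 0.119 SHIFT [ 0.002   0.021  -0.0027] TURN -0.0036
q6 end options [(-362.7, 451), (-182.7, 271), (-2.7, 91), (177.3, -89)]
q [-0.029  0.374 -0.288  0.9    0.01   1.595] tilt [ 0.0098  0.0093 -0.9999]
```

Home: it stopped hard at 80.8, and I expected 81.2. Relieve, release and retract, then spindle A.

```bash
python3 -m inch '[[4,0,0,-0.045,0],[4,0,0,-0.045,0]]' >/dev/null;python3 -m inch '[[45,0,0,0,0],[45,0,0,0,0],[45,0,0,0,0]]' >/dev/null; python3 -m inch '[[45,0,0,-0.3,0],[45,0,0,-0.7,0],[45,0,0,-0.95,0],[45,0,0,-0.95,0],[45,0,0,-0.95,0]]';python3 -c "
from h import *
go2(572.8,-332.5,150,-85.9)
s=snap('side','side14.png');b=cv2.resize(s['color'][160:270,250:380],None,fx=5,fy=5,interpolation=cv2.INTER_CUBIC)
cv2.imwrite('pics/c17.png',b[:,:,::-1])"
```

```text
time_s: 37.3
ee_pos: [540.4, -13.6, 175.8]
eef_rot: [[0.999, -0.052, 0.007], [-0.053, -0.999, 0.01], [0.007, -0.01, -1.0]]
wrist_force: [-0.1, 0.5, 0.1]
gripper_width: 0.526
t 37.3 pos [540.4 -13.6 175.8] yaw -3.01 F [-0.1  0.5  0.1] w 0.526 SHIFT [0.489  3.1701 0.2294] TURN 0.921
q6 end options [(-445.9, 506), (-265.9, 326), (-85.9, 146), (94.1, -34)]
q [-0.03   0.297 -0.135  1.132  0.01   1.593] tilt [ 0.0075  0.0097 -0.9999]
```

View pics/c17.png

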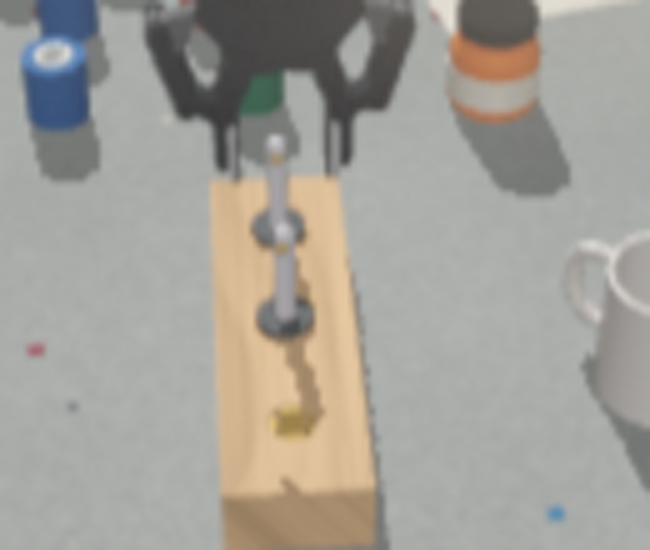

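Both are home. With its neighbours gone, spindle A can be gripped at the present yaw, so no turn is needed.

```bash
python3 -m inch '[[45,0.1,0.35,0,0],[45,0.15,0.7,0,0],[45,0.2,1,0,0],[45,0.2,1,0,0]]' >/dev/null; python3 -m inch '[[45,0.1,0.4,0,0],[45,0.15,0.8,0,0],[45,0.2,1,0,0],[45,0.2,1,0,0]]' >/dev/null; python3 -m inch '[[45,0,0.4,0,0],[45,0.05,0.8,0,0],[45,0.089,1,0.1,0],[45,0.089,1,0.2,0],[45,0.089,1,0.2,0],[45,0.089,1,0.2,0]]' >/dev/null; python3 -c "
from h import *
go2(572.8,-332.5,78.5,-3)"
```

```text
t 38.75 pos [ 572.9 -313.8  152.4] yaw -2.94 F [-0.7  0.7  0.9] w 0.529 SHIFT [0.005  0.1956 0.7366] TURN 0.0006
q6 end options [(-363, 423), (-183, 243), (-3, 63), (177, -117)]
q [-0.506  0.502  0.13   1.2    0.012  1.116] tilt [ 0.0049  0.0111 -0.9999]
```

```bash
python3 -m inch '[[45,0,0.18,0,0],[45,0,0.187,0.2,0],[45,0,0.187,0.2,0],[45,0,0.187,0.2,0]]' >/dev/null;  python3 -c "
from h import *
go2(572.8,-332.5,78.5,-3)
s=snap('side','side15.png')
cv2.imwrite('pics/c18.png',cv2.resize(s['color'][230:370,230:380],None,fx=4,fy=4,interpolation=cv2.INTER_CUBIC)[:,:,::-1])"
```

```text
t 39.15 pos [ 572.2 -333.8  133.2] yaw -2.99 F [0.7 0.1 1.1] w 0.525 SHIFT [ 0.0022 -0.0074  0.5468] TURN 0.0001
q6 end options [(-363, 423), (-183, 243), (-3, 63), (177, -117)]
q [-0.533  0.528  0.124  1.167  0.012  1.09 ] tilt [ 0.0059  0.01   -0.9999]
```

View pics/c18.png

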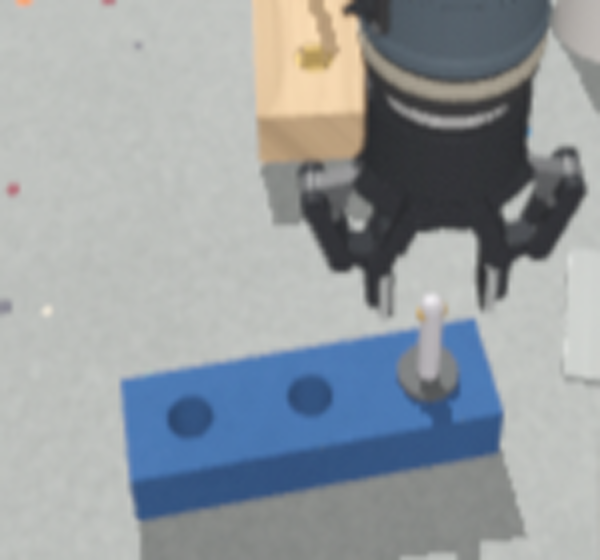

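```bash
python3 -m inch '[[45,-0.01,-0.01,0.2,0],[45,-0.01,-0.01,0.4,0],[45,-0.01,-0.01,0.54,0],[45,-0.01,-0.01,0.54,0],[45,-0.01,-0.01,0.54,0],[45,-0.01,-0.01,0.54,0]]';python3 -m inch '[[4,0,0,0,0],[4,0,0,0,0],[4,0,0,0,0],[4,0,0,0,0],[4,0,0,0,0]]'; python3 -m inch '[[4,0,0,-0.2,0],[4,0,0,-0.5,0],[4,0,0,-0.9,0],[4,0,0,-0.9,0],[4,0,0,-0.9,0],[4,0,0,-0.9,0]]'; python3 -c "
from h import *
go2(537.2,-91,165,-3)
s=snap('side','side16.png')
a=cv2.resize(s['color'][210:340,240:370],None,fx=4.5,fy=4.5,interpolation=cv2.INTER_CUBIC)
cv2.imwrite('pics/c19.png',a[:,:,::-1])"
```

```text
time_s: 39.8
ee_pos: [572.4, -332.8, 80.3]
eef_rot: [[0.999, -0.052, 0.008], [-0.052, -0.999, 0.009], [0.008, -0.009, -1.0]]
wrist_force: [0.2, 0.5, -0.8]
gripper_width: 0.527
time_s: 40.3
ee_pos: [571.9, -332.7, 79.7]
eef_rot: [[0.999, -0.053, 0.007], [-0.053, -0.999, 0.009], [0.007, -0.01, -1.0]]
wrist_force: [-0.6, 0.8, 5.3]
gripper_width: 0.12
time_s: 40.9
ee_pos: [570.5, -332.9, 167.4]
eef_rot: [[0.999, -0.053, 0.004], [-0.053, -0.999, 0.011], [0.004, -0.011, -1.0]]
wrist_force: [1.1, 0.3, -2.1]
gripper_width: 0.12
t 40.9 pos [ 570.5 -332.9  167.4] yaw -3.01 F [ 1.1  0.3 -2.1] w 0.12 SHIFT [-0.4597 -2.3982  0.0485] TURN -0.0002
q6 end options [(-363, 443), (-183, 263), (-3, 83), (177, -97)]
q [-0.533  0.508  0.179  1.243  0.012  1.09 ] tilt [ 0.0044  0.0108 -0.9999]
```

View pics/c19.png

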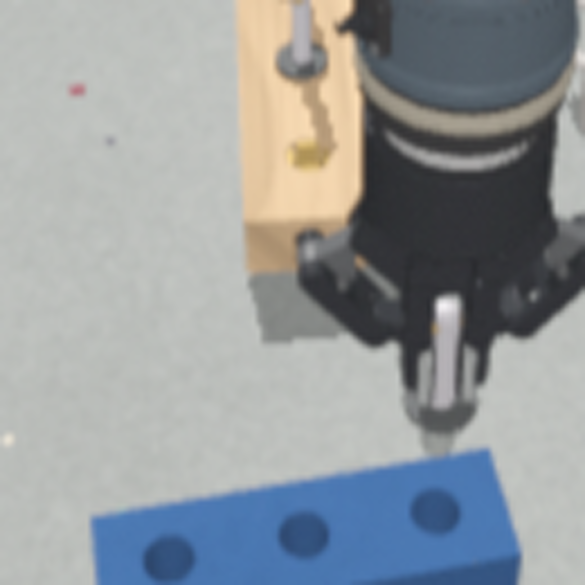

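```bash
python3 -m inch '[[4,-0.05,-0.3,0,0],[4,-0.12,-0.65,0,0],[4,-0.2,-1,0,0],[4,-0.2,-1,0,0]]' >/dev/null; python3 -m inch '[[4,-0.1,-0.4,0,0],[4,-0.2,-0.8,0,0],[4,-0.25,-1,0,0],[4,-0.25,-1,0,0],[4,-0.25,-1,0,0]]' >/dev/null; python3 -c "
from h import *
go2(537.2,-91,132,-3)"
```

```text
t 41.85 pos [ 536.7 -131.4  170. ] yaw -2.96 F [ 1.   0.1 -2.2] w 0.124 SHIFT [-0.0179 -0.3996  0.3838] TURN 0.0004
q6 end options [(-363, 443), (-183, 263), (-3, 83), (177, -97)]
q [-0.245  0.323 -0.113  1.132  0.011  1.377] tilt [ 0.0056  0.0095 -0.9999]
```

```bash
python3 -m inch '[[4,-0.01,-0.3,0,0],[4,-0.018,-0.4,0,0],[4,-0.018,-0.4,0.2,0],[4,-0.018,-0.4,0.38,0],[4,-0.018,-0.4,0.38,0],[4,-0.018,-0.4,0.38,0],[4,-0.018,-0.4,0.38,0]]' >/dev/null; python3 -c "
from h import *
go2(537.2,-91,90,-3)
s=snap('side','side17.png')
a=cv2.resize(s['color'][140:270,250:380],None,fx=4.5,fy=4.5,interpolation=cv2.INTER_CUBIC)
cv2.imwrite('pics/c20.png',a[:,:,::-1])"
```

```text
t 42.55 pos [537.9 -91.5 133.7] yaw -3.05 F [ 0.7  0.4 -1.5] w 0.121 SHIFT [-0.0098 -0.0006  0.4373] TURN -0.0006
q6 end options [(-363, 443), (-183, 263), (-3, 83), (177, -97)]
q [-0.174  0.336 -0.193  1.036  0.011  1.45 ] tilt [ 0.0074  0.0094 -0.9999]
```

View pics/c20.png

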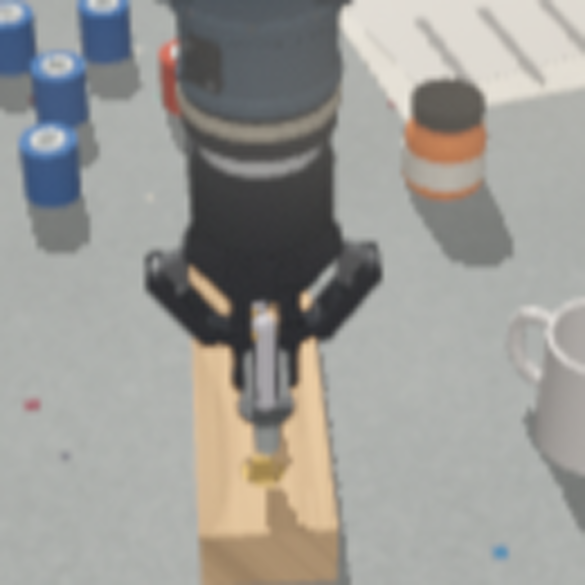

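The tip at (266,447) is over the socket mouth at (265,470). I lower it.

```bash
python3 -m inch '[[4,-0.01,0,0.15,0],[4,-0.01,0,0.25,0],[4,-0.01,0,0.33,0],[4,-0.01,0,0.38,0],[4,-0.01,0,0.42,0],[4,-0.01,0,0.42,0],[4,-0.01,0,0.42,0]]'; python3 -c "
from h import *
go2(537.2,-91,82.7,-3)"
```

```text
time_s: 43.3
ee_pos: [536.3, -90.5, 90.9]
eef_rot: [[0.999, -0.053, 0.006], [-0.053, -0.999, 0.01], [0.005, -0.01, -1.0]]
wrist_force: [-0.9, -1.1, -3.1]
gripper_width: 0.123
t 43.3 pos [536.3 -90.5  90.9] yaw -3.02 F [-0.9 -1.1 -3.1] w 0.123 SHIFT [0.0092 0.0053 0.0823] TURN -0.0002
q6 end options [(-363, 443), (-183, 263), (-3, 83), (177, -97)]
q [-0.173  0.371 -0.261  0.935  0.01   1.451] tilt [ 0.0057  0.0095 -0.9999]
```

```bash
python3 -m inch '[[4,0,0.003,0.02,0],[4,0,0.003,0.04,0],[4,0,0.003,0.06,0],[4,0,0.003,0.08,0],[4,0,0.003,0.09,0],[4,0,0.003,0.1,0],[4,0,0.003,0.1,0]]'; python3 -m inch '[[4,0,0,0.01,0],[4,0,0,0.02,0],[4,0,0,0.03,0],[4,0,0,0.03,0]]'
```

```text
time_s: 44.0
ee_pos: [536.5, -90.7, 82.5]
eef_rot: [[0.999, -0.053, 0.007], [-0.053, -0.999, 0.009], [0.007, -0.01, -1.0]]
wrist_force: [-9.7, -1.0, 20.1]
gripper_width: 0.126
time_s: 44.4
ee_pos: [536.7, -90.7, 82.2]
eef_rot: [[0.999, -0.053, 0.01], [-0.053, -0.999, 0.009], [0.009, -0.009, -1.0]]
wrist_force: [-18.9, -0.0, 50.1]
gripper_width: 0.122
```

```bash
python3 -m inch '[[4,0,0,-0.045,0],[4,0,0,-0.045,0]]' >/dev/null;python3 -m inch '[[45,0,0,0,0],[45,0,0,0,0],[45,0,0,0,0]]' >/dev/null; python3 -m inch '[[45,0,0,-0.3,0],[45,0,0,-0.7,0],[45,0,0,-1,0],[45,0,0,-1,0]]' >/dev/null; python3 -m inch '[[65,0.2,0.3,-0.3,0],[65,0.2,0.6,-0.6,0],[65,0.2,0.6,-0.6,0],[65,0.2,0.6,-0.6,0]]';python3 -c "
from h import *
s=snap('side','side18.png');b=cv2.resize(s['color'][130:270,240:390],None,fx=4,fy=4,interpolation=cv2.INTER_CUBIC)
cv2.imwrite('pics/c21.png',b[:,:,::-1])
s=snap('top','top18.png')
cv2.imwrite('pics/t21.png',s['color'][:,:,::-1])"
```

```text
time_s: 45.7
ee_pos: [552.6, -153.6, 241.5]
eef_rot: [[0.999, -0.054, 0.007], [-0.054, -0.998, 0.01], [0.006, -0.01, -1.0]]
wrist_force: [-0.1, 0.2, -1.0]
gripper_width: 0.762
```

View pics/c21.png

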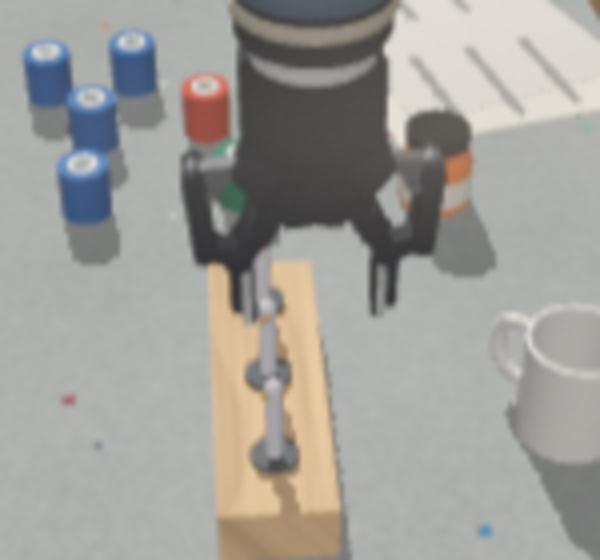

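View pics/t21.png

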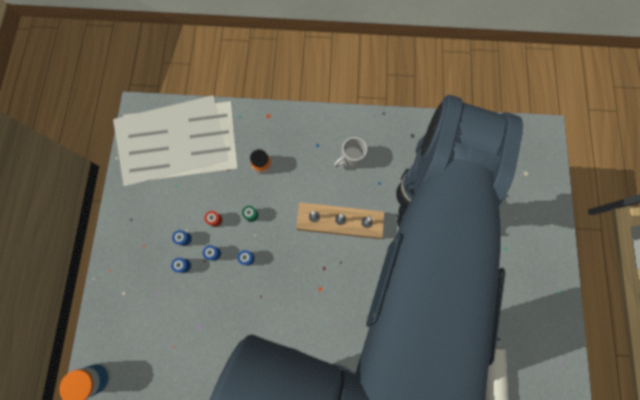

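All three spindles are home in a row. Rollers: green at (249,213), red at (213,218) and roller3 at (246,257). Next I get precise roller-top centres and spindle axes.

```bash
cat > rol.py <<'E'
from m import *
def meas(f,guess,w=14):
    s=load(f); hsv=cv2.cvtColor(s['color'],cv2.COLOR_RGB2HSV).astype(int); out=[]
    for X in guess:
        u,v=proj(s,[X[0],X[1],50]); u0,v0=int(u)-w,int(v)-w
        h=hsv[v0:v0+2*w,u0:u0+2*w]
        col=((h[...,1]>100)&(h[...,2]>40)).astype(np.uint8)
        # roller hull: convex hull of colored pixels, bright low-sat pixels inside it = ring
        n,l,a,c=cv2.connectedComponentsWithStats(col); i=1+np.argmax(a[1:,4]); 
        ys,xs=np.where(l==i); hull=cv2.convexHull(np.stack([xs,ys],1).astype(np.int32)); m=np.zeros(col.shape,np.uint8); cv2.fillConvexPoly(m,hull,1)
        ring=((m>0)&(h[...,1]<90)&(l!=i)).astype(np.uint8)
        ys,xs=np.where(ring>0); pts=np.stack([xs,ys],1).astype(np.float32)
        hh=cv2.convexHull(pts); M=cv2.moments(hh); c=(M['m10']/M['m00']+u0,M['m01']/M['m00']+v0)
        p=ray(s,*c,50); out.append(p); print(f,np.round(c,1),len(xs),p.round(1))
    return out
E
python3 - <<'E'
from rol import *
g=[(546.7,266.6),(524.9,380),(411.6,264.8)]
a=meas('top0.png',g);a=meas('top18.png',g);b=meas('side0.png',g); b=meas('side18.png',g[1:])
s=load('side18.png');cv2.imwrite('pics/c22.png',cv2.resize(s['color'][185:260,280:330],None,fx=8,fy=8,interpolation=cv2.INTER_CUBIC)[:,:,::-1])
s=load('top18.png');cv2.imwrite('pics/c23.png',cv2.resize(s['color'][195:245,290:390],None,fx=8,fy=8,interpolation=cv2.INTER_CUBIC)[:,:,::-1])
E
```

```text
top0.png [249.  212.8] 82 [544.5 265.5  50. ]
top0.png [212.5 217.4] 57 [524.1 373.7  50. ]
top0.png [245.7 256.1] 75 [414.8 261.8  50. ]
top18.png [248.5 212. ] 81 [547.  267.2  50. ]
top18.png [210.8 217.4] 57 [523.8 378.5  50. ]
top18.png [246.7 256.7] 76 [413.3 258.8  50. ]
side0.png [289.1 155.5] 7 [514.5 348.2  50. ]
side0.png [289.7 153.5] 28 [517.4 361.2  50. ]
side0.png [260.7 167. ] 87 [412.6 286.7  50. ]
side18.png [291.  151.4] 26 [523.2 375.1  50. ]
side18.png [261.5 167.6] 95 [415.4 282.7  50. ]
```

View pics/c22.png

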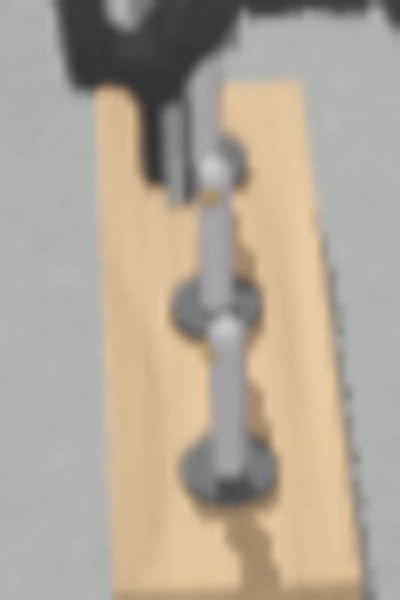

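View pics/c23.png

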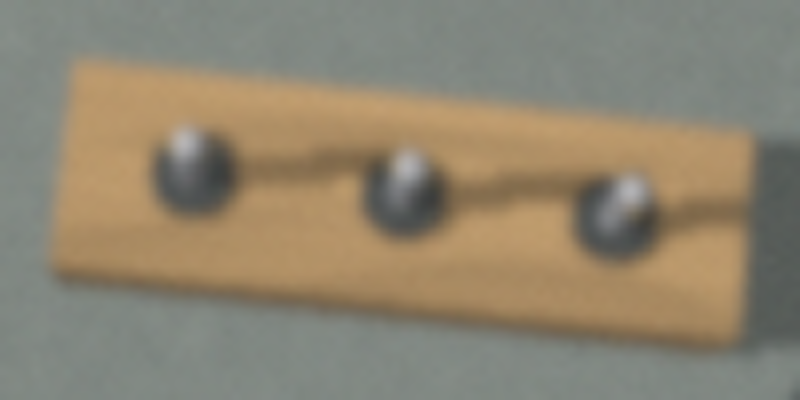

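```bash
python3 - <<'E'
from rol import *
t=load('top0.png')
for n,u,v in(('red',360,171),('green',622,139),('blue',593,417)): print(n,ray(t,160+(u+.5)/7-.5,190+(v+.5)/6.2-.5,50).round(1))
s=load('side0.png');cv2.imwrite('pics/c24.png',cv2.resize(s['color'][130:195,235:325],None,fx=8,fy=8,interpolation=cv2.INTER_CUBIC)[:,:,::-1])
t=load('top18.png');T=lambda u,v:(290+(u+.5)/8-.5,195+(v+.5)/8-.5)
for f,d in zip([(195,172),(404,197),(616,219)],[(187,140),(409,160),(632,186)]): print('flange',ray(t,*T(*f),50).round(1),'dome',ray(t,*T(*d),111).round(1))
s=load('side18.png');T=lambda u,v:(280+(u+.5)/8-.5,185+(v+.5)/8-.5)
for f,d in zip([(217,308),(229,470)],[(214,165),(227,330)]): print('flange',ray(s,*T(*f),50).round(1),'dome',ray(s,*T(*d),110).round(1))
E
```

```text
red [524.4 378.1  50. ]
green [546.9 267.3  50. ]
blue [412.4 265.7  50. ]
flange [546.2  68.9  50. ] dome [546.2  71.  111. ]
flange [541.3 -10.2  50. ] dome [543.6  -8.6 111. ]
flange [537.6 -90.2  50. ] dome [538.9 -88.3 111. ]
flange [540.1 -13.2  50. ] dome [540.6  -5.7 110. ]
flange [535.8 -92.4  50. ] dome [536.2 -88.1 110. ]
```

View pics/c24.png

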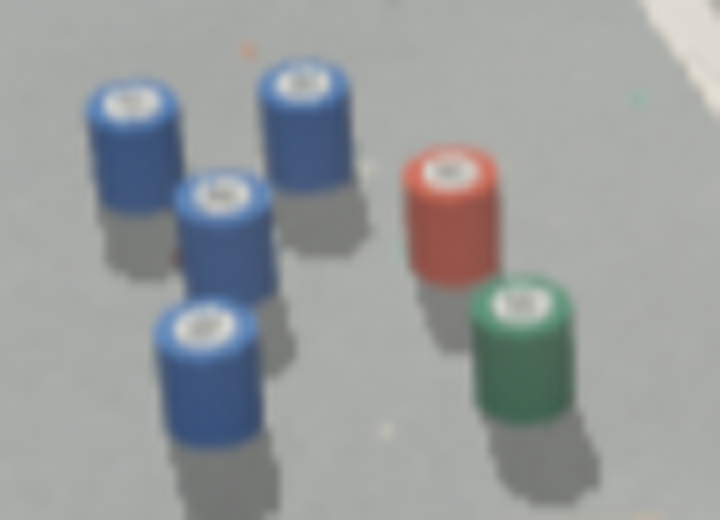

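```bash
python3 - <<'E'
from rol import *
s=load('side0.png')
for n,u,v in(('red',449,172),('green',521,304),('blue',207,326)): print(n,ray(s,235+(u+.5)/8-.5,130+(v+.5)/8-.5,50).round(1))
go2(546.5,265.5,120,-3)
E
```

```text
red [522.3 377.8  50. ]
green [545.4 267.3  50. ]
blue [411.6 266.7  50. ]
t 45.8 pos [ 551.9 -152.5  240.6] yaw -3.01 F [ 0.4 -0.6  0.3] w 0.767 SHIFT [-0.2781 -4.1587  1.2499] TURN -0.0001
q6 end options [(-363, 479), (-183, 299), (-3, 119), (177, -61)]
q [-0.275  0.323  0.074  1.32   0.011  1.348] tilt [ 0.0046  0.0105 -0.9999]
```

Both cameras agree on the rollers: green (546,267), red (523,378), roller3 (412,266). Green first.

```bash
python3 -m inch '[[65,0,-0.35,0,0],[65,0,-0.7,0,0],[65,-0.06,-1,0,0],[65,-0.06,-1,0,0]]' >/dev/null; python3 -m inch '[[65,0,-0.4,0,0],[65,0,-0.8,0,0],[65,-0.07,-1,0,0],[65,-0.07,-1,0,0]]' >/dev/null; python3 -m inch '[[65,0,-0.4,0,0],[65,0,-0.8,0,0],[65,-0.07,-1,0,0],[65,-0.07,-1,0,0]]' >/dev/null; python3 -m inch '[[65,0,-0.4,0,0],[65,0,-0.8,0,0],[65,-0.07,-1,0.3,0],[65,-0.07,-1,0.7,0],[65,-0.07,-1,0.9,0],[65,-0.07,-1,0.9,0],[65,-0.07,-1,0.9,0]]' >/dev/null; python3 -c "
from h import *
go2(546.2,267.3,100,-3)"
```

```text
t 47.7 pos [547.3 247.6 156. ] yaw -3.06 F [0.4 0.5 0.5] w 0.76 SHIFT [-0.0241 -0.1904  0.562 ] TURN -0.0007
q6 end options [(-363, 479), (-183, 299), (-3, 119), (177, -61)]
q [ 0.422  0.406 -0.022  1.134  0.006  2.046] tilt [ 0.0059  0.0092 -0.9999]
```

```bash
python3 -m inch '[[65,-0.024,-0.19,0,0],[65,-0.024,-0.19,0.4,0],[65,-0.024,-0.19,0.6,0],[65,-0.024,-0.19,0.6,0],[65,-0.024,-0.19,0.6,0],[65,-0.024,-0.19,0.6,0]]' >/dev/null; python3 -c "
from h import *
go2(546.2,267.3,32,-3)
s=snap('side','side19.png');b=cv2.resize(s['color'][90:220,230:360],None,fx=4.5,fy=4.5,interpolation=cv2.INTER_CUBIC)
cv2.imwrite('pics/c25.png',b[:,:,::-1])"
```

```text
t 48.3 pos [547.2 268.9  98.1] yaw -3.02 F [ 0.4 -0.2 -0.1] w 0.763 SHIFT [-0.0144  0.0246  0.6605] TURN -0.0002
q6 end options [(-363, 479), (-183, 299), (-3, 119), (177, -61)]
q [ 0.454  0.459 -0.093  1.005  0.006  2.078] tilt [ 0.0091  0.0111 -0.9999]
```

View pics/c25.png

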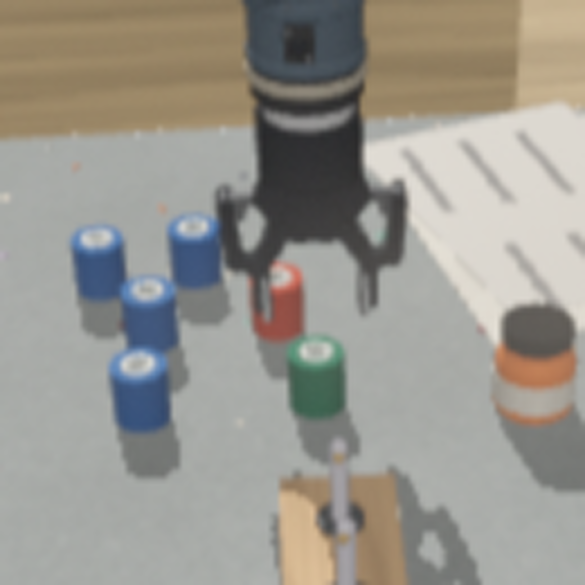

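```bash
python3 -m inch '[[65,-0.014,0.02,0.3,0],[65,-0.014,0.02,0.55,0],[65,-0.014,0.02,0.66,0],[65,-0.014,0.02,0.66,0],[65,-0.014,0.02,0.66,0],[65,-0.014,0.02,0.66,0]]' ; python3 -m inch '[[30,0,0,0,0],[30,0,0,0,0],[30,0,0,0,0],[30,0,0,0,0],[30,0,0,0,0]]' 60;python3 -c "
from h import *
go2(546.2,267.3,32,-3)
s=snap('side','side20.png');b=cv2.resize(s['color'][90:220,230:360],None,fx=4.5,fy=4.5,interpolation=cv2.INTER_CUBIC)
cv2.imwrite('pics/c26.png',b[:,:,::-1])"
```

```text
time_s: 48.95
ee_pos: [545.8, 267.4, 31.5]
eef_rot: [[0.999, -0.053, 0.008], [-0.053, -0.999, 0.011], [0.008, -0.011, -1.0]]
wrist_force: [-0.2, -0.1, 0.2]
gripper_width: 0.763
time_s: 49.45
ee_pos: [545.5, 267.3, 31.4]
eef_rot: [[0.999, -0.053, 0.008], [-0.053, -0.999, 0.011], [0.008, -0.011, -1.0]]
wrist_force: [-0.5, -0.4, 7.1]
gripper_width: 0.512
t 49.45 pos [545.5 267.3  31.4] yaw -3.02 F [-0.5 -0.4  7.1] w 0.512 SHIFT [ 0.0067 -0.0003 -0.0063] TURN -0.0002
q6 end options [(-363, 479), (-183, 299), (-3, 119), (177, -61)]
q [ 0.453  0.519 -0.184  0.856  0.006  2.076] tilt [ 0.0081  0.0107 -0.9999]
```

View pics/c26.png

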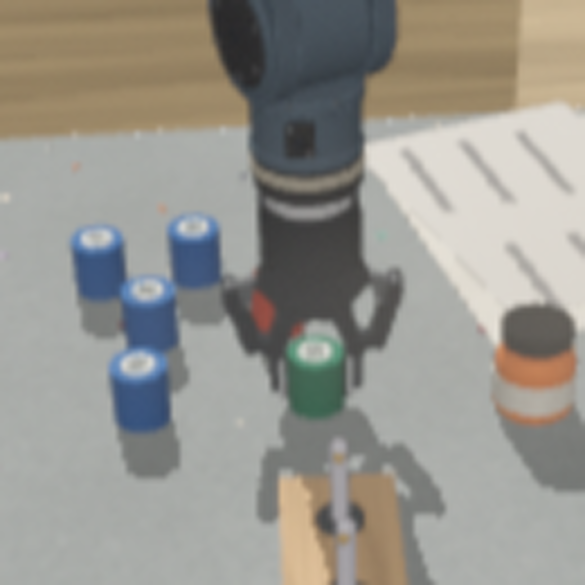

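```bash
python3 -m inch '[[30,0,0,-0.2,0],[30,0,0,-0.6,0],[30,0,0,-1,0],[30,0,0,-1,0]]' ; python3 -m inch '[[30,0,0,-0.3,0],[30,0,0,-0.45,0],[30,0,0,-0.45,0],[30,0,0,-0.45,0]]' ;python3 -c "
from h import *
go2(545,69.5,170,-3)
s=snap('side','side21.png');b=cv2.resize(s['color'][90:220,230:360],None,fx=4.5,fy=4.5,interpolation=cv2.INTER_CUBIC)
cv2.imwrite('pics/c27.png',b[:,:,::-1])"
```

```text
time_s: 49.9
ee_pos: [546.9, 267.3, 135.9]
eef_rot: [[0.999, -0.052, 0.015], [-0.053, -0.999, 0.014], [0.014, -0.014, -1.0]]
wrist_force: [1.1, 0.3, -1.2]
gripper_width: 0.512
time_s: 50.3
ee_pos: [543.8, 265.5, 174.4]
eef_rot: [[0.999, -0.053, 0.006], [-0.053, -0.999, 0.01], [0.006, -0.01, -1.0]]
wrist_force: [-0.1, -1.1, -1.1]
gripper_width: 0.51
t 50.3 pos [543.8 265.5 174.4] yaw -3.02 F [-0.1 -1.1 -1.1] w 0.51 SHIFT [0.1146 1.9569 0.0256] TURN -0.0002
q6 end options [(-363, 460), (-183, 280), (-3, 100), (177, -80)]
q [0.451 0.402 0.021 1.181 0.006 2.075] tilt [ 0.0063  0.0096 -0.9999]
```

View pics/c27.png

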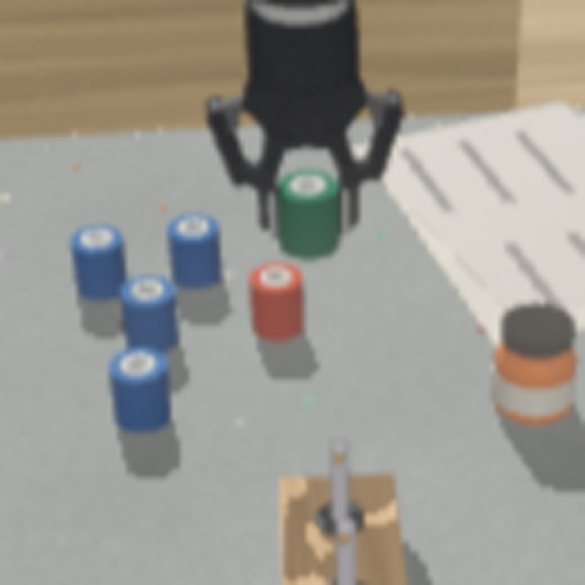

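Lifted upright, and the rest is undisturbed. I carry it over the socket 0 spindle.

```bash
python3 -m inch '[[30,0,0.3,0,0],[30,0.03,0.65,0,0],[30,0.05,1,0,0],[30,0.05,1,0,0]]' >/dev/null; python3 -m inch '[[30,0,0.35,0,0],[30,0.03,0.7,0,0],[30,0.06,0.957,0,0],[30,0.06,0.957,0,0],[30,0.06,0.957,0,0],[30,0.06,0.957,0,0]]';python3 -c "
from h import *
go2(544.8,69.5,152,-3)
s=snap('side','side22.png');b=cv2.resize(s['color'][110:240,240:370],None,fx=4.5,fy=4.5,interpolation=cv2.INTER_CUBIC)
cv2.imwrite('pics/c28.png',b[:,:,::-1])"
```

```text
time_s: 51.35
ee_pos: [544.5, 70.4, 172.5]
eef_rot: [[0.999, -0.052, 0.005], [-0.052, -0.999, 0.01], [0.005, -0.01, -1.0]]
wrist_force: [-0.8, -0.3, -0.2]
gripper_width: 0.513
t 51.35 pos [544.5  70.4 172.5] yaw -2.98 F [-0.8 -0.3 -0.2] w 0.513 SHIFT [0.0025 0.0107 0.2047] TURN 0.0002
q6 end options [(-363, 460), (-183, 280), (-3, 100), (177, -80)]
q [ 0.124  0.313 -0.121  1.131  0.009  1.747] tilt [ 0.0055  0.01   -0.9999]
```

View pics/c28.png

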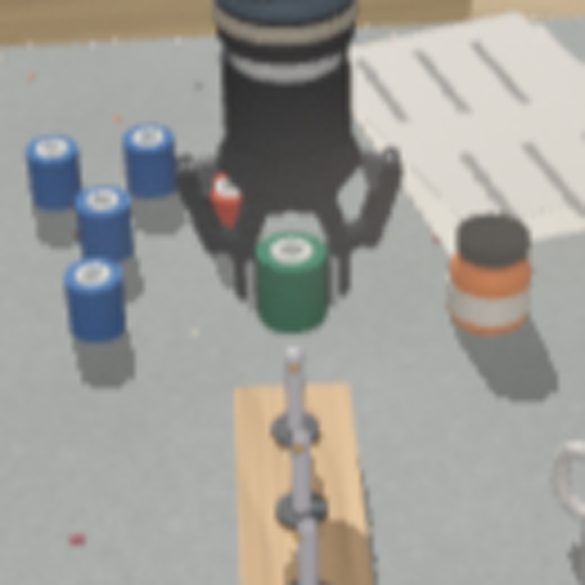

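```bash
python3 -c "
from h import *
s=dict(np.load('pics/side22.png.npz'))
print(ray(s,240+291.5/4.5,110+250/4.5,191.1).round(1),ray(s,240+293/4.5,110+353/4.5,111).round(1))"
```

```text
[545.2  68.3 191.1] [544.9  68.7 111. ]
```

The side camera puts the roller bore at (545.2,68.3) and the dome at (544.9,68.7). I lower it.

```bash
python3 -m inch '[[30,0,0.003,0.15,0],[30,0,0.003,0.25,0],[30,0,0.003,0.32,0],[30,0,0.003,0.32,0],[30,0,0.003,0.32,0]]';python3 -m inch '[[30,0,0,0.05,0],[30,0,0,0.1,0],[30,0,0,0.15,0],[30,0,0,0.15,0]]'
```

```text
time_s: 51.9
ee_pos: [544.9, 69.8, 141.1]
eef_rot: [[0.999, -0.052, 0.006], [-0.052, -0.999, 0.01], [0.006, -0.01, -1.0]]
wrist_force: [-0.5, -0.2, -0.6]
gripper_width: 0.512
time_s: 52.3
ee_pos: [544.6, 69.6, 125.3]
eef_rot: [[0.999, -0.053, 0.005], [-0.053, -0.999, 0.01], [0.005, -0.01, -1.0]]
wrist_force: [0.7, 0.0, -2.7]
gripper_width: 0.519
```

```bash
python3 -m inch '[[30,0,0,0.1,0],[30,0,0,0.2,0],[30,0,0,0.3,0],[30,0,0,0.38,0],[30,0,0,0.4,0],[30,0,0,0.4,0],[30,0,0,0.4,0]]';python3 -m inch '[[30,0,0,0.02,0],[30,0,0,0.04,0],[30,0,0,0.06,0],[30,0,0,0.06,0]]'; python3 -c "
from h import *
js()
s=snap('side','side23.png');b=cv2.resize(s['color'][110:240,240:370],None,fx=4.5,fy=4.5,interpolation=cv2.INTER_CUBIC)
cv2.imwrite('pics/c29.png',b[:,:,::-1])"
```

```text
time_s: 53.0
ee_pos: [544.8, 70.1, 85.8]
eef_rot: [[0.999, -0.053, 0.005], [-0.053, -0.999, 0.01], [0.005, -0.01, -1.0]]
wrist_force: [-1.2, 0.0, -2.9]
gripper_width: 0.516
time_s: 53.4
ee_pos: [545.6, 70.2, 81.3]
eef_rot: [[0.999, -0.053, 0.008], [-0.053, -0.999, 0.01], [0.007, -0.01, -1.0]]
wrist_force: [-3.0, -1.6, 10.7]
gripper_width: 0.51
q [ 0.123  0.387 -0.264  0.91   0.009  1.747] tilt [ 0.0079  0.0099 -0.9999]
```

View pics/c29.png

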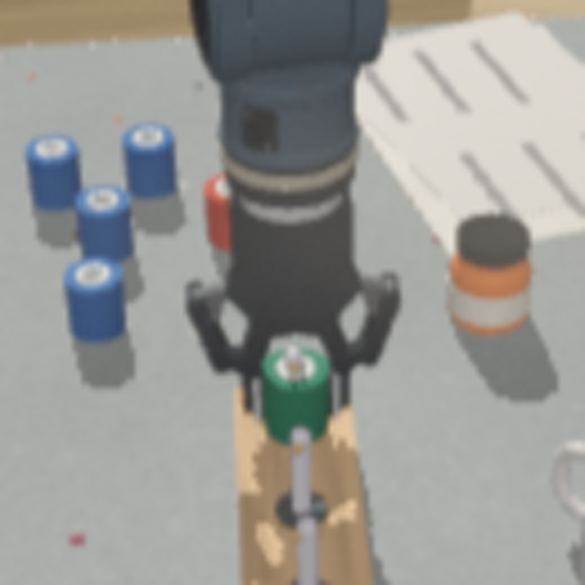

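It is seated at 81.3, against 81.4 expected. One more firm push, then release.

```bash
python3 -m inch '[[30,0,0,0.01,0],[30,0,0,0.02,0],[30,0,0,0.02,0]]';python3 -m inch '[[30,0,0,-0.035,0],[30,0,0,-0.035,0]]' >/dev/null;python3 -m inch '[[65,0,0,0,0],[65,0,0,0,0],[65,0,0,0,0]]' >/dev/null;python3 -m inch '[[65,0,0,-0.2,0],[65,0,0,-0.6,0],[65,0,0,-1,0],[65,0,0,-1,0]]';python3 -m inch '[[65,0,-0.4,0,0],[65,0,-0.8,0,0],[65,0,-1,0,0],[65,0,-1,0,0]]'; python3 -c "
from h import *
s=snap('side','side24.png');b=cv2.resize(s['color'][110:240,240:370],None,fx=4.5,fy=4.5,interpolation=cv2.INTER_CUBIC)
cv2.imwrite('pics/c30.png',b[:,:,::-1])
s=snap('top','top24.png');b=cv2.resize(s['color'][185:285,160:400],None,fx=3.3,fy=3.3,interpolation=cv2.INTER_CUBIC)
cv2.imwrite('pics/c31.png',b[:,:,::-1])
go2(523.4,378,170,-3)"
```

```text
time_s: 53.75
ee_pos: [545.6, 70.2, 81.1]
eef_rot: [[0.999, -0.053, 0.009], [-0.053, -0.999, 0.01], [0.009, -0.011, -1.0]]
wrist_force: [-10.2, -1.8, 31.9]
gripper_width: 0.512
time_s: 54.65
ee_pos: [547.2, 69.5, 186.5]
eef_rot: [[0.999, -0.052, 0.014], [-0.053, -0.999, 0.011], [0.014, -0.011, -1.0]]
wrist_force: [1.1, 0.6, 0.2]
gripper_width: 0.759
time_s: 55.05
ee_pos: [549.8, 171.4, 181.8]
eef_rot: [[0.999, -0.05, 0.006], [-0.05, -0.999, 0.01], [0.005, -0.01, -1.0]]
wrist_force: [-0.4, -0.6, 0.0]
gripper_width: 0.764
t 55.15 pos [549.5 169.1 181.9] yaw -2.95 F [ 0.2 -0.3  0. ] w 0.76 SHIFT [-0.3692 -2.0717  0.1363] TURN 0.0005
q6 end options [(-363, 489), (-183, 309), (-3, 129), (177, -51)]
q [ 0.295  0.349 -0.041  1.173  0.007  1.917] tilt [ 0.0054  0.0091 -0.9999]
```

View pics/c30.png

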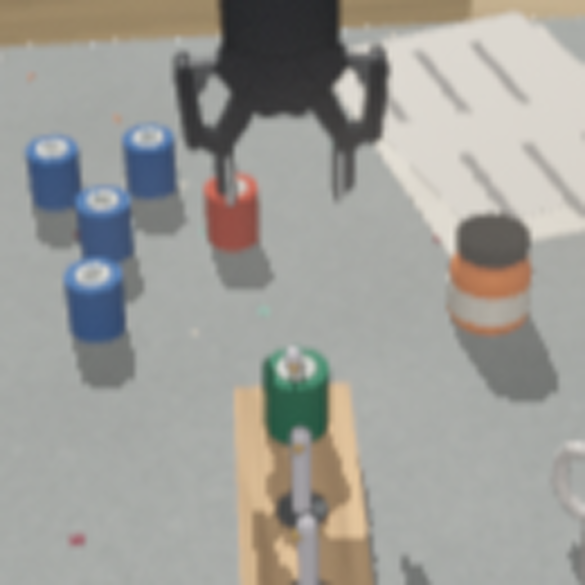

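View pics/c31.png

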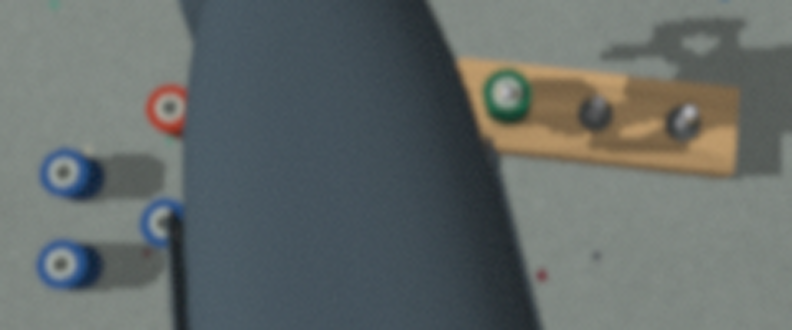

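The green roller is seated with the balls showing above it. Red has not moved, with its bore at raw (211.5,217.4). Red next.

```bash
python3 -m inch '[[65,-0.05,-0.4,0,0],[65,-0.1,-0.8,0,0],[65,-0.17,-1,0,0],[65,-0.17,-1,0,0]]' >/dev/null; python3 -m inch '[[65,-0.1,-0.4,0,0],[65,-0.2,-0.8,0,0],[65,-0.2,-1.0,0.2,0],[65,-0.2,-1.0,0.5,0],[65,-0.2,-1.0,0.8,0],[65,-0.2,-1.0,0.8,0],[65,-0.2,-1.0,0.8,0],[65,-0.2,-1.0,0.8,0]]' >/dev/null; python3 -c "
from h import *
go2(523.4,378,32,-3)
s=snap('side','side25.png');b=cv2.resize(s['color'][80:210,230:360],None,fx=4.5,fy=4.5,interpolation=cv2.INTER_CUBIC)
cv2.imwrite('pics/c32.png',b[:,:,::-1])"
```

```text
t 56.35 pos [525.1 371.1 106.2] yaw -3.08 F [ 0.1  0.  -0.6] w 0.761 SHIFT [-0.0267 -0.0594  0.7426] TURN -0.0009
q6 end options [(-363, 489), (-183, 309), (-3, 129), (177, -51)]
q [0.613 0.505 0.01  1.063 0.004 2.238] tilt [ 0.0083  0.0109 -0.9999]
```

View pics/c32.png

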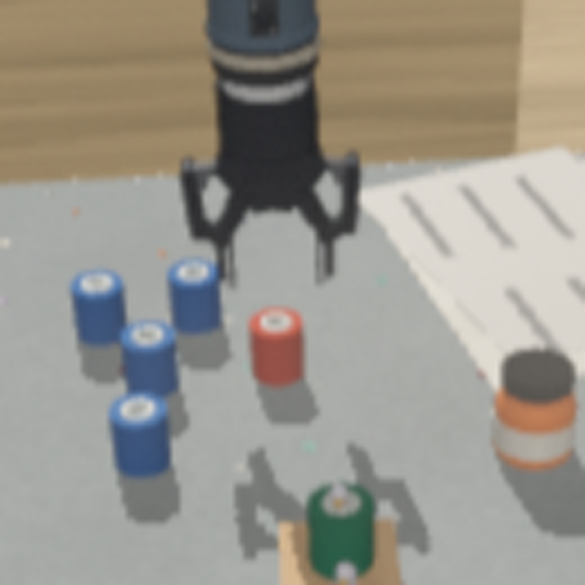

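```bash
python3 -m inch '[[65,-0.027,-0.06,0.1,0],[65,-0.027,-0.06,0.35,0],[65,-0.027,-0.06,0.6,0],[65,-0.027,-0.06,0.74,0],[65,-0.027,-0.06,0.74,0],[65,-0.027,-0.06,0.74,0],[65,-0.027,-0.06,0.74,0]]' ; python3 -c "
from h import *
go(523.4,378,32,-3)"
```

```text
time_s: 57.1
ee_pos: [522.7, 378.9, 31.7]
eef_rot: [[0.999, -0.052, 0.008], [-0.053, -0.999, 0.011], [0.007, -0.011, -1.0]]
wrist_force: [-0.1, -0.9, 0.5]
gripper_width: 0.764
t 57.1 pos [522.7 378.9  31.7] yaw -3.01 F [-0.1 -0.9  0.5] w 0.764 SHIFT [ 0.0072  0.0088 -0.0027] TURN -0.0002
```

```bash
python3 -m inch '[[30,0,0.005,0,0],[30,0,0.005,0,0],[30,0,0.005,0,0],[30,0,0.005,0,0],[30,0,0.005,0,0]]' 60; python3 -m inch '[[30,0,0,-0.2,0],[30,0,0,-0.6,0],[30,0,0,-1,0],[30,0,0,-1,0]]' >/dev/null; python3 -m inch '[[30,0,0,-0.3,0],[30,0,0,-0.45,0],[30,0,0,-0.45,0],[30,0,0,-0.45,0]]' ;python3 -c "
from h import *
go2(540.8,-10.3,172,-3)
s=snap('side','side26.png');b=cv2.resize(s['color'][80:210,230:360],None,fx=4.5,fy=4.5,interpolation=cv2.INTER_CUBIC)
cv2.imwrite('pics/c33.png',b[:,:,::-1])"
```

```text
time_s: 57.6
ee_pos: [522.6, 378.2, 31.9]
eef_rot: [[0.999, -0.053, 0.008], [-0.053, -0.999, 0.011], [0.007, -0.011, -1.0]]
wrist_force: [-1.0, -0.6, 6.7]
gripper_width: 0.519
time_s: 58.4
ee_pos: [521.0, 376.3, 174.9]
eef_rot: [[0.999, -0.053, 0.006], [-0.053, -0.999, 0.01], [0.006, -0.01, -1.0]]
wrist_force: [-0.7, 0.8, -0.9]
gripper_width: 0.52
t 58.4 pos [521.  376.3 174.9] yaw -3.02 F [-0.7  0.8 -0.9] w 0.52 SHIFT [ 0.4016  3.8507 -0.007 ] TURN -0.0002
q6 end options [(-363, 452), (-183, 272), (-3, 92), (177, -88)]
q [0.624 0.464 0.124 1.22  0.004 2.247] tilt [ 0.0063  0.0097 -0.9999]
```

View pics/c33.png

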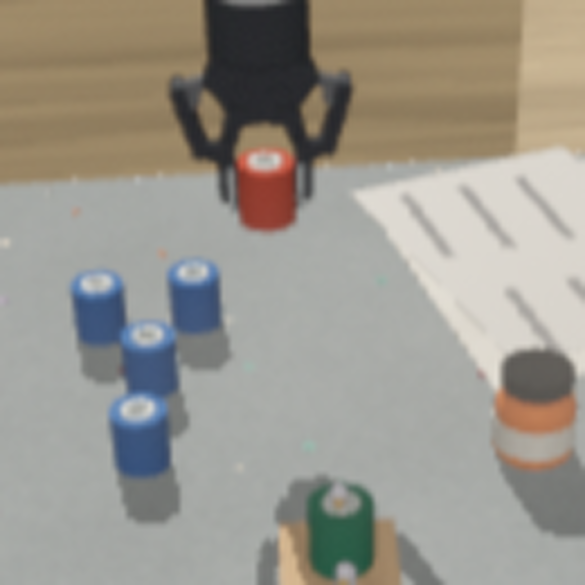

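Red is held. I carry it to the middle spindle.

```bash
python3 -m inch '[[30,0.05,0.35,0,0],[30,0.08,0.7,0,0],[30,0.1,1,0,0],[30,0.1,1,0,0]]' >/dev/null; python3 -m inch '[[30,0.05,0.35,0,0],[30,0.08,0.7,0,0],[30,0.1,1,0,0],[30,0.1,1,0,0]]' >/dev/null;python3 -m inch '[[30,0.05,0.35,0,0],[30,0.08,0.7,0,0],[30,0.1,1,0,0],[30,0.1,1,0,0]]' >/dev/null;python3 -m inch '[[30,0.05,0.35,0,0],[30,0.08,0.7,0,0],[30,0.1,0.85,0,0],[30,0.1,0.85,0,0],[30,0.1,0.85,0,0],[30,0.1,0.85,0,0]]' >/dev/null;python3 -c "
from h import *
go2(540.8,-10.3,172,-3)
s=snap('side','side27.png');b=cv2.resize(s['color'][130:260,240:370],None,fx=4.5,fy=4.5,interpolation=cv2.INTER_CUBIC)
cv2.imwrite('pics/c34.png',b[:,:,::-1])"
```

```text
t 60.25 pos [540.8  -8.8 171.6] yaw -2.95 F [-0.2 -0.3 -1.6] w 0.516 SHIFT [ 0.0005  0.0148 -0.0043] TURN 0.0006
q6 end options [(-363, 452), (-183, 272), (-3, 92), (177, -88)]
q [-0.022  0.301 -0.141  1.124  0.01   1.601] tilt [ 0.0061  0.0102 -0.9999]
```

View pics/c34.png

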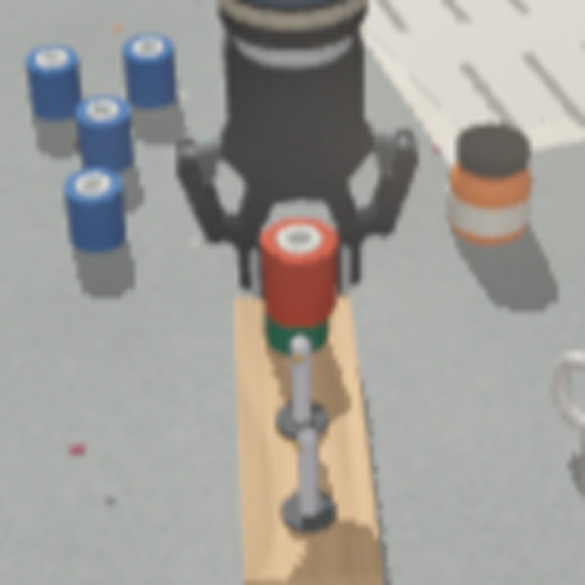

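```bash
python3 -c "
from h import *
s=dict(np.load('pics/side27.png.npz'))
print(ray(s,240+299.5/4.5,130+237/4.5,190).round(1),ray(s,240+300/4.5,130+345/4.5,111).round(1))
go(540.8,-10.3,172)"
```

```text
[541.9  -9.8 190. ] [540.8 -13.2 111. ]
t 60.3 pos [540.8  -8.8 171.7] yaw -2.94 F [-0.8 -0.6 -2.2] w 0.517 SHIFT [ 0.0008  0.0145 -0.0036] TURN None
```

```bash
python3 -m inch '[[30,0,0.02,0.1,0],[30,0,0.02,0.2,0],[30,0,0.02,0.3,0],[30,0,0.02,0.32,0],[30,0,0.02,0.32,0]]';python3 -m inch '[[30,0,0,0.05,0],[30,0,0,0.1,0],[30,0,0,0.15,0],[30,0,0,0.15,0]]'
```

```text
time_s: 60.8
ee_pos: [540.5, -11.8, 139.1]
eef_rot: [[0.999, -0.053, 0.005], [-0.053, -0.999, 0.01], [0.005, -0.01, -1.0]]
wrist_force: [0.3, -0.2, -0.6]
gripper_width: 0.519
time_s: 61.2
ee_pos: [540.5, -11.7, 123.9]
eef_rot: [[0.999, -0.053, 0.005], [-0.053, -0.999, 0.01], [0.005, -0.01, -1.0]]
wrist_force: [-0.2, 0.1, -2.4]
gripper_width: 0.514
```

```bash
python3 -m inch '[[30,0,0,0.1,0],[30,0,0,0.2,0],[30,0,0,0.3,0],[30,0,0,0.38,0],[30,0,0,0.4,0],[30,0,0,0.4,0],[30,0,0,0.4,0]]';python3 -m inch '[[30,0,0,0.02,0],[30,0,0,0.04,0],[30,0,0,0.06,0],[30,0,0,0.06,0]]'; python3 -c "
from h import *
s=snap('side','side28.png');b=cv2.resize(s['color'][130:260,240:370],None,fx=4.5,fy=4.5,interpolation=cv2.INTER_CUBIC)
cv2.imwrite('pics/c35.png',b[:,:,::-1])"
```

```text
time_s: 61.9
ee_pos: [541.2, -11.3, 84.7]
eef_rot: [[0.999, -0.053, 0.006], [-0.053, -0.999, 0.01], [0.005, -0.01, -1.0]]
wrist_force: [-0.8, 0.2, -3.2]
gripper_width: 0.519
time_s: 62.3
ee_pos: [541.7, -11.2, 81.6]
eef_rot: [[0.999, -0.053, 0.009], [-0.053, -0.999, 0.01], [0.009, -0.01, -1.0]]
wrist_force: [-9.6, 0.5, 29.5]
gripper_width: 0.518
```

View pics/c35.png

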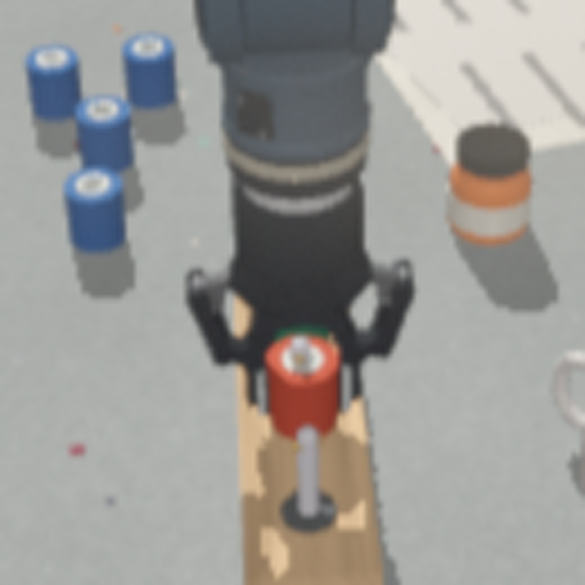

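Red is seated, with its dome and ball visible above. I release and check roller3 again before reaching for it.

```bash
python3 -m inch '[[30,0,0,-0.035,0],[30,0,0,-0.035,0]]' >/dev/null;python3 -m inch '[[65,0,0,0,0],[65,0,0,0,0],[65,0,0,0,0]]' >/dev/null;python3 -m inch '[[65,0,0,-0.2,0],[65,0,0,-0.6,0],[65,0,0,-1,0],[65,0,0,-1,0]]'; python3 -c "
from h import *
s=snap('side','side29.png');b=cv2.resize(s['color'][130:260,235:375],None,fx=4.5,fy=4.5,interpolation=cv2.INTER_CUBIC)
cv2.imwrite('pics/c36.png',b[:,:,::-1])
print()
go2(412,266.2,170,-3)"
```

```text
time_s: 63.25
ee_pos: [543.3, -12.4, 187.2]
eef_rot: [[0.999, -0.053, 0.014], [-0.053, -0.999, 0.009], [0.014, -0.01, -1.0]]
wrist_force: [1.5, -0.2, 0.1]
gripper_width: 0.763

t 63.3 pos [542.2 -12.3 184.7] yaw -3.02 F [ 0.3 -0.3 -0.6] w 0.763 SHIFT [-1.4489 -2.7114  0.1584] TURN -0.0002
q6 end options [(-363, 486), (-183, 306), (-3, 126), (177, -54)]
q [-0.028  0.291 -0.119  1.149  0.01   1.596] tilt [ 0.0114  0.0095 -0.9999]
```

View pics/c36.png

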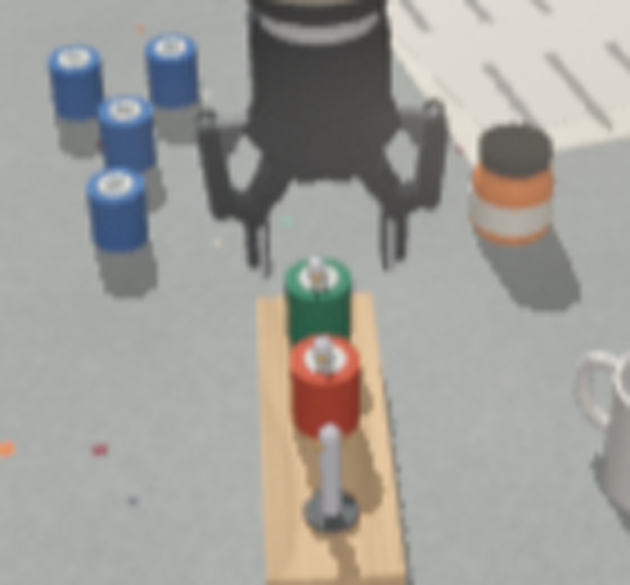

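Roller3 has not moved; its ring is at raw (261,171).

```bash
python3 -m inch '[[65,-0.15,-0.35,0,0],[65,-0.3,-0.7,0,0],[65,-0.5,-0.95,0,0],[65,-0.5,-0.95,0,0]]' >/dev/null;python3 -m inch '[[65,-0.2,-0.35,0,0],[65,-0.4,-0.7,0,0],[65,-0.5,-0.95,0,0],[65,-0.5,-0.95,0,0]]' >/dev/null;python3 -m inch '[[65,-0.2,-0.4,0,0],[65,-0.4,-0.8,0.1,0],[65,-0.45,-0.81,0.4,0],[65,-0.45,-0.81,0.7,0],[65,-0.45,-0.81,0.7,0],[65,-0.45,-0.81,0.7,0],[65,-0.45,-0.81,0.7,0]]' >/dev/null; python3 -c "
from h import *
s=snap('side','side30.png');b=cv2.resize(s['color'][110:220,215:325],None,fx=5,fy=5,interpolation=cv2.INTER_CUBIC)
cv2.imwrite('pics/c37.png',b[:,:,::-1])
go2(412,266.2,32,-3)"
```

```text
t 64.85 pos [411.7 266.7 115.4] yaw -3.07 F [-0.6  0.3 -0.6] w 0.761 SHIFT [-0.0027  0.0139  0.834 ] TURN -0.0008
q6 end options [(-363, 486), (-183, 306), (-3, 126), (177, -54)]
q [ 0.572  0.261 -0.357  0.94   0.005  2.197] tilt [ 0.0081  0.0107 -0.9999]
```

View pics/c37.png

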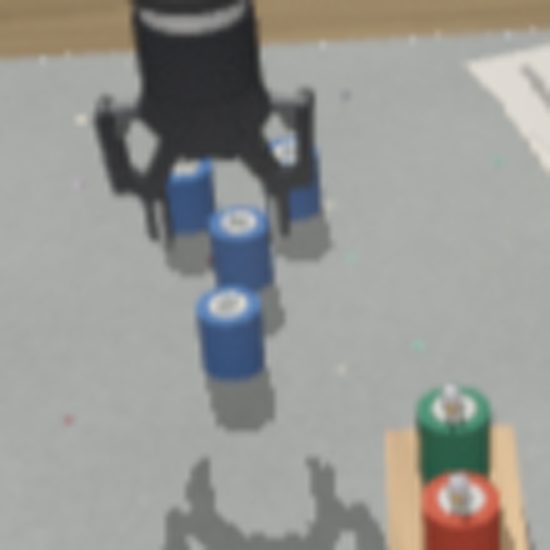

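```bash
python3 -m inch '[[65,0,0.01,0.2,0],[65,0,0.01,0.5,0],[65,0,0.01,0.7,0],[65,0,0.01,0.83,0],[65,0,0.01,0.83,0],[65,0,0.01,0.83,0],[65,0,0.01,0.83,0]]' ; python3 -c "
from h import *
go(412,266.2,32,-3)
s=snap('side','side31.png');b=cv2.resize(s['color'][110:220,215:325],None,fx=5,fy=5,interpolation=cv2.INTER_CUBIC)
cv2.imwrite('pics/c38.png',b[:,:,::-1])"
```

```text
time_s: 65.55
ee_pos: [411.9, 266.9, 32.4]
eef_rot: [[0.999, -0.053, 0.008], [-0.053, -0.999, 0.011], [0.008, -0.011, -1.0]]
wrist_force: [-0.3, 0.1, -0.1]
gripper_width: 0.761
t 65.55 pos [411.9 266.9  32.4] yaw -3.03 F [-0.3  0.1 -0.1] w 0.761 SHIFT [0.0014 0.0069 0.004 ] TURN -0.0004
```

View pics/c38.png

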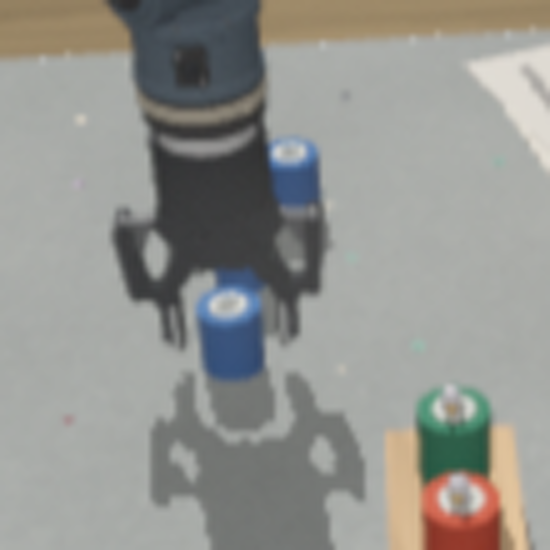

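```bash
python3 -m inch '[[30,0,0.004,0,0],[30,0,0.004,0,0],[30,0,0.004,0,0],[30,0,0.004,0,0],[30,0,0.004,0,0]]' 60; python3 -m inch '[[30,0,0,-0.2,0],[30,0,0,-0.6,0],[30,0,0,-1,0],[30,0,0,-1,0]]' >/dev/null; python3 -m inch '[[30,0,0,-0.3,0],[30,0,0,-0.45,0],[30,0,0,-0.45,0],[30,0,0,-0.45,0]]' ;python3 -c "
from h import *
go2(537,-91,174,-3)"
```

```text
time_s: 66.1
ee_pos: [411.3, 266.4, 32.2]
eef_rot: [[0.999, -0.052, 0.008], [-0.053, -0.999, 0.01], [0.007, -0.011, -1.0]]
wrist_force: [-1.6, -1.8, 10.7]
gripper_width: 0.527
time_s: 66.9
ee_pos: [409.8, 264.6, 175.4]
eef_rot: [[0.999, -0.052, 0.006], [-0.053, -0.999, 0.01], [0.006, -0.01, -1.0]]
wrist_force: [0.6, -0.4, -1.8]
gripper_width: 0.524
t 66.9 pos [409.8 264.6 175.4] yaw -3.01 F [ 0.6 -0.4 -1.8] w 0.524 SHIFT [ 1.4568  3.4841 -0.0122] TURN -0.0001
q6 end options [(-363, 443), (-183, 263), (-3, 83), (177, -97)]
q [ 0.571  0.208 -0.259  1.093  0.005  2.194] tilt [ 0.0061  0.0096 -0.9999]
```

```bash
python3 -m inch '[[30,0.1,0.35,0,0],[30,0.2,0.7,0,0],[30,0.35,0.95,0,0],[30,0.35,0.95,0,0]]' >/dev/null;python3 -m inch '[[30,0.1,0.35,0,0],[30,0.2,0.7,0,0],[30,0.35,0.95,0,0],[30,0.35,0.95,0,0]]' >/dev/null;python3 -m inch '[[30,0.1,0.35,0,0],[30,0.2,0.7,0,0],[30,0.35,0.95,0,0],[30,0.35,0.95,0,0]]' >/dev/null;python3 -m inch '[[30,0.1,0.3,0,0],[30,0.2,0.6,0,0],[30,0.38,0.63,0,0],[30,0.38,0.63,0,0],[30,0.38,0.63,0,0],[30,0.38,0.63,0,0]]' >/dev/null;python3 -c "
from h import *
go2(536.8,-91,174,-3)
s=snap('side','side32.png');b=cv2.resize(s['color'][150:280,240:370],None,fx=4.5,fy=4.5,interpolation=cv2.INTER_CUBIC)
cv2.imwrite('pics/c39.png',b[:,:,::-1])"
```

```text
t 68.7 pos [533.6 -89.1 172.9] yaw -2.95 F [ 0.3 -0.8 -1.1] w 0.52 SHIFT [ 0.0333  0.0171 -0.0108] TURN 0.0006
q6 end options [(-363, 443), (-183, 263), (-3, 83), (177, -97)]
q [-0.171  0.302 -0.135  1.131  0.011  1.451] tilt [ 0.0048  0.0102 -0.9999]
```

View pics/c39.png

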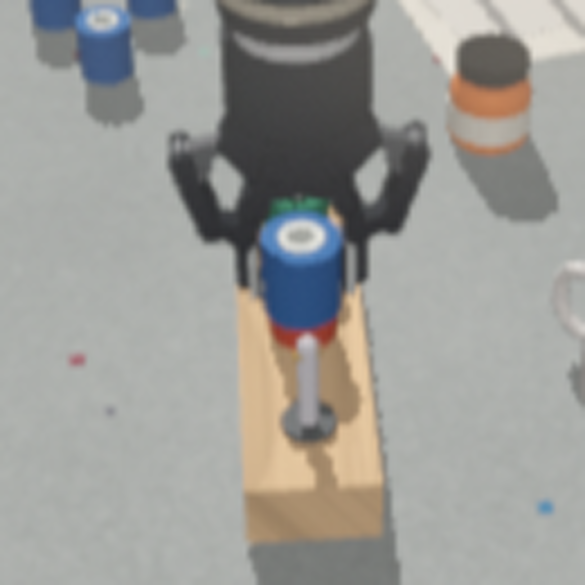

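Hovering 3 mm short in x and 2 mm in y. I correct both and lower.

```bash
python3 -m inch '[[30,0.034,0.019,0,0],[30,0.034,0.019,0.1,0],[30,0.034,0.019,0.2,0],[30,0.034,0.019,0.3,0],[30,0.034,0.019,0.32,0],[30,0.034,0.019,0.32,0],[30,0.034,0.019,0.32,0]]';python3 -m inch '[[30,0,0,0.05,0],[30,0,0,0.1,0],[30,0,0,0.15,0],[30,0,0,0.15,0]]'
```

```text
time_s: 69.45
ee_pos: [538.0, -92.0, 141.5]
eef_rot: [[0.999, -0.053, 0.006], [-0.053, -0.999, 0.01], [0.006, -0.01, -1.0]]
wrist_force: [0.4, 0.9, -1.4]
gripper_width: 0.527
time_s: 69.85
ee_pos: [537.6, -91.8, 125.5]
eef_rot: [[0.999, -0.053, 0.005], [-0.053, -0.999, 0.01], [0.004, -0.01, -1.0]]
wrist_force: [-1.4, 0.4, -2.9]
gripper_width: 0.524
```

```bash
python3 -m inch '[[30,0,0,0.1,0],[30,0,0,0.2,0],[30,0,0,0.3,0],[30,0,0,0.38,0],[30,0,0,0.4,0],[30,0,0,0.4,0],[30,0,0,0.4,0]]';python3 -m inch '[[30,0,0,0.02,0],[30,0,0,0.04,0],[30,0,0,0.06,0],[30,0,0,0.06,0]]'
```

```text
time_s: 70.55
ee_pos: [538.0, -91.5, 86.1]
eef_rot: [[0.999, -0.053, 0.005], [-0.053, -0.999, 0.01], [0.005, -0.01, -1.0]]
wrist_force: [-0.9, 1.2, -4.4]
gripper_width: 0.522
time_s: 70.95
ee_pos: [538.1, -91.3, 82.1]
eef_rot: [[0.999, -0.052, 0.007], [-0.052, -0.999, 0.01], [0.007, -0.01, -1.0]]
wrist_force: [-10.0, 3.6, 19.3]
gripper_width: 0.522
```

Seated at 82.1, as predicted. One more push, then release and withdraw clear.

```bash
python3 -m inch '[[30,0,0,0.01,0],[30,0,0,0.015,0],[30,0,0,0.015,0]]';python3 -m inch '[[30,0,0,-0.04,0],[30,0,0,-0.04,0]]' >/dev/null;python3 -m inch '[[65,0,0,0,0],[65,0,0,0,0],[65,0,0,0,0]]' >/dev/null;python3 -m inch '[[65,0,0,-0.2,0],[65,0,0,-0.6,0],[65,0,0,-1,0],[65,0,0,-1,0]]' >/dev/null;python3 -m inch '[[65,0,0.4,-0.1,0],[65,0,0.8,-0.3,0],[65,0,1,-0.5,0],[65,0,1,-0.5,0]]' >/dev/null;python3 -m inch '[[65,0,0.4,-0.1,0],[65,0,0.8,-0.3,0],[65,0,1,-0.3,0],[65,0,1,-0.3,0],[65,0,1,-0.3,0]]'; python3 -c "
from h import *
s=snap('side','side33.png');b=cv2.resize(s['color'][120:260,235:385],None,fx=4.2,fy=4.2,interpolation=cv2.INTER_CUBIC)
cv2.imwrite('pics/c40.png',b[:,:,::-1])
s=snap('top','top33.png');b=cv2.resize(s['color'][130:280,160:400],None,fx=3.3,fy=3.3,interpolation=cv2.INTER_CUBIC)
cv2.imwrite('pics/c41.png',b[:,:,::-1])"
```

```text
time_s: 71.25
ee_pos: [538.1, -91.3, 82.0]
eef_rot: [[0.999, -0.052, 0.008], [-0.052, -0.999, 0.01], [0.008, -0.01, -1.0]]
wrist_force: [-14.2, 3.4, 34.7]
gripper_width: 0.522
time_s: 73.05
ee_pos: [526.6, -292.5, 259.7]
eef_rot: [[0.999, -0.053, 0.005], [-0.053, -0.999, 0.011], [0.004, -0.011, -1.0]]
wrist_force: [-0.0, 0.1, -0.2]
gripper_width: 0.761
```

View pics/c40.png

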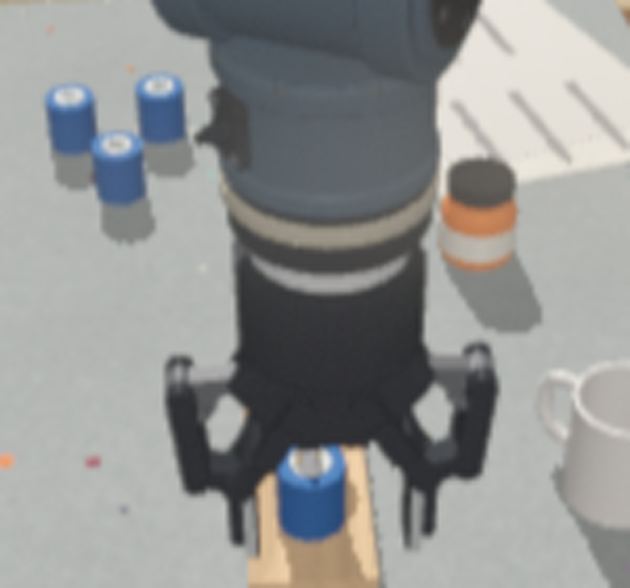

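View pics/c41.png

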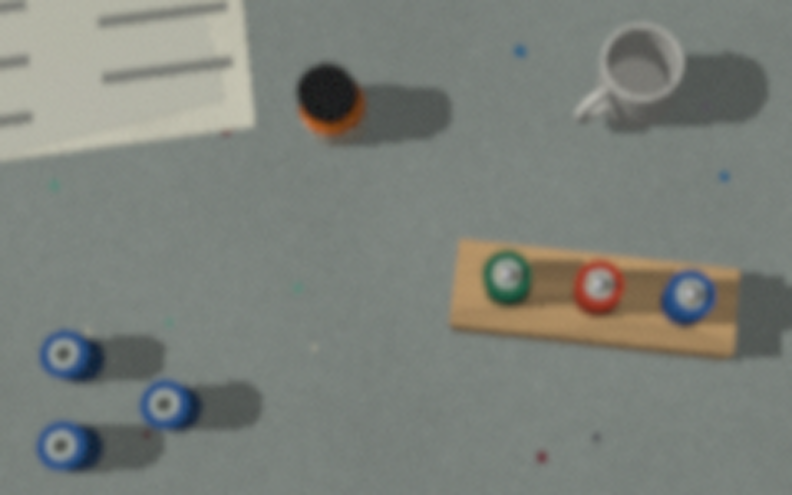

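The top view shows green, red and blue on the stand and the decoys untouched. I move aside for one clear side view.

```bash
python3 -m inch '[[65,-0.4,0,0,0],[65,-0.8,0,0,0],[65,-1,0,0,0],[65,-1,0,0,0]]' >/dev/null; python3 -m inch '[[65,-0.4,0.2,0,0],[65,-0.8,0.4,0,0],[65,-1,0.4,0,0],[65,-1,0.4,0,0],[65,-1,0.4,0,0]]'; python3 -c "
from h import *
s=snap('side','side34.png');b=cv2.resize(s['color'][170:260,270:370],None,fx=6,fy=6,interpolation=cv2.INTER_CUBIC)
cv2.imwrite('pics/c42.png',b[:,:,::-1])
for x,y in((544.7,69.5),(540.7,-10.5),(536.8,-90.7)): print([(((proj(s,[x,y,z])-[270,170])*6).round()).tolist() for z in(45,50,100,114)])"
```

```text
time_s: 74.05
ee_pos: [325.8, -322.3, 259.5]
eef_rot: [[0.999, -0.052, 0.007], [-0.052, -0.999, 0.009], [0.007, -0.01, -1.0]]
wrist_force: [0.6, -1.6, -0.3]
gripper_width: 0.763
[[212.0, 214.0], [212.0, 206.0], [211.0, 128.0], [210.0, 105.0]]
[[221.0, 322.0], [221.0, 314.0], [219.0, 234.0], [219.0, 211.0]]
[[231.0, 445.0], [231.0, 437.0], [230.0, 356.0], [230.0, 332.0]]
```

View pics/c42.png

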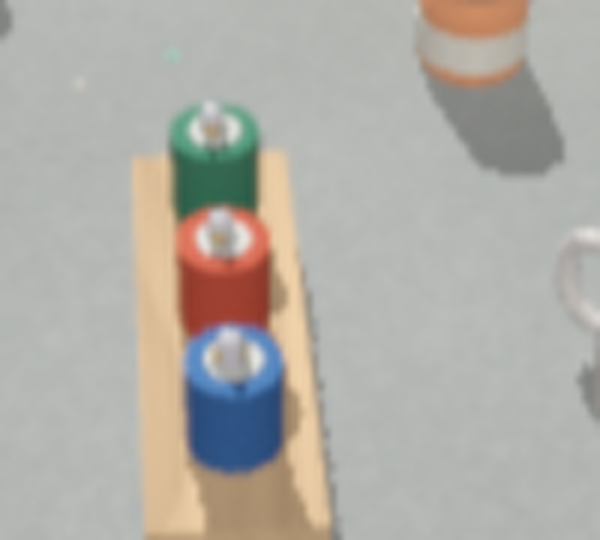

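The roller tops at (215,130), (224,238) and (235,359) match the predicted z=100 mm positions (211,128), (219,234) and (230,356) within about 1 px at full scale. The dome tops match z=114. I hand in.

```bash
python3 -c "
from h import *
st(); print(workorder.sign_off())"
```

```text
74.1 [ 326.1 -322.3  259.4] [[0.999, -0.052, 0.007], [-0.052, -0.999, 0.009], [0.007, -0.01, -1.0]] F [-0.7 -0.7  0.4] w 0.7610194357140753
the job is handed in; nothing more can be done
None
```

The roller rack is set up and handed in at 74 s; no verdict is reported. All three spindles went into the stand first, each pressed in until it stopped hard at about 50 N. The green and red rollers and the blue roller nearest the base (roller3) were then each pushed onto a spindle of their own and down onto the flange.

**Last checks:**
- **Rollers and spindles:** in the final side view, the roller tops and spindle domes lie within about 1 px of where fully seated ones should appear. The sprung balls show above the rollers, and the tool stopped within 0.3 mm of the expected seated height for each roller.
- **Other objects:** the ink jar, the mug and the three look-alike blue rollers looked undisturbed in the last top view. I did not look again at the palette knife, but the arm never came near it.

**What went wrong or disagreed:**
- **Joint 6 limit:** I ran it into its limit twice, which tilted the tool by up to 0.1 rad. I mostly undid this before going on, and about 0.01 rad of tilt remained.
- **Middle spindle:** I gripped it about 4 mm off centre and allowed for that when placing it.
- **Click over the balls:** it left no clear force peak in the readings, so it rests on the stopping heights and the pictures.

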